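Tighten the drying bar and hang the straps

ROBOT

A 6-joint arm with a two-finger parallel gripper is mounted at the origin on the work surface. World frame = base frame: x ahead of the robot, y to its left, z up, the work surface at z = 0. Lengths are in m, angles in rad, forces in N, time in s.
With the tool pointing down it reaches from about 0.275 to 0.725 m from the base axis. Payload 15.9 kg.
Tool frame: the origin (TCP) lies between the finger pads; the fingertips stand 11 mm ahead of it and the grasp point (between the pads) lies 8 mm behind it (nose_length is the distance from the TCP to the fingertips, in m); z points along the fingers, y is the direction in which the jaws open and shut (so a half turn about z gives the same grasp; the last joint's range is limited). The gripper opens to 85 mm and grips with 20 to 120 N. Pads are 22 mm wide; open, the fingers measure 114 mm over their backs; the gripper's body (76 mm by 85 mm) begins 54 mm behind the grasp point. The pads swing forward as they close: fully open they stand 13 mm farther back than shut.
Start: joints at [1.102, 0.213, -0.034, 1.323, 0, 1.571], TCP at [0.226, 0.446, 0.242] pointing down, gripper open.
Joint ranges: [-2.98, 2.98], [-0.74, 1.72], [-1.14, 1.35], [-2.1, 2.04], [-1.57, 1.44], [-3.14, 3.14]. Speed limits (rad/s): [1.89, 1.89, 2.39, 2.57, 3.14, 3.14].

INTERFACE

Orientations are given as a rotation vector (axis times angle).
In Python, from cell import get_state, snapshot, camera_info, finish_job, nose_length gives the robot as it stands. The module is installed in compiled form; this text tells all that it offers.
- The arm moves only by the tool carry_out, never from a script. Its argument "commands" is a list of rows, each a list of 5 numbers: the closure, from 0 (fully open) to 1 (shut), then the shift along the world's x, y, z in cm, then the turn about the world's z in rad. A call has exactly 10 rows; each row is the pose to reach, as a shift and turn from the pose commanded when the call began; what a row does not reach only later rows make up. A row lasts 1/12 s, in which the tool goes at most 41.7 mm and 7.16 degrees, less where a joint would pass 70% of its speed; a pose out of reach is approached as far as the arm can. A call with a gripper value outside its range is refused whole. The fingers move at their own pace and stop on an object; the grip force is fixed at half the most. Time passes only in rows, so rows that repeat a pose let the fingers close, or fill a call up. It gives the time, the measured TCP pose, the force and the opening at its end, in the units of the state.
- get_state(): the state, without advancing time (a new reading comes with each control period).
- snapshot(name): name is "scene" or "top"; returns the picture (480x640x3 uint8, red, green, blue); there is no depth.
- camera_info(name): a dict with "fx", "fy", "cx", "cy" (pixels), "extrinsics" (4x4, takes a point from camera to world coordinates). Camera axes: x right, y down, z forward; pixel columns grow to the right and rows downward; lengths in m; the calibration is good to about 2 mm. A picture is of the moment at which its call begins. camera_info takes no time and is no camera call.
- finish_job(): hands the job in, once; it reports no verdict.
The state is a dict: "time": time; "joints": joint angles; "qd": joint speeds; "joint_efforts": joint torques, N m; "tool_pos": TCP position; "tcp_rot": TCP orientation; "ft_force": force on the tool from outside, world axes, zero at the start; "wrist_torque": the same for the moment, N m; "gripper_width": opening from 0.0 (shut) to 1.0 (fully open).
Only numpy, scipy, OpenCV 4.12 (cv2) and the standard library are available. Lean on these libraries where they do the work, as an engineer would, in place of code of your own. Each camera call takes 0.05 s, during which the arm holds its last target.

TASK

The drying bar on the bench has worked loose: first turn its wing nut clockwise until it is fully tight, before anything is hung on the bar. Then hang every freshly cleaned U-shaped steel strap astride the bar, square across it with one leg down each side, with about a finger's width of air or more between neighbours. Leave the other things on the bench where they are.

Things in the scene. Friction and masses are not known exactly. Their poses are not given: they have to be found in the camera images.
- rail: Drying bar stand, dark steel, fixed to the bench; origin on the bench below the middle of the bar, y along the bar. Two posts (30 mm in x, 16 in y, 158 mm tall) stand at y = -190 and +190 mm. Foot 12 mm thick: 60 x 420 mm under the bar, with a tongue 70 mm wide (120 mm at the nut) running along -x to x = -200 mm that carries the wing nut.
- bar_mid (a point): Top of the round steel bar at its middle, 150 mm above the rail's origin. The bar is 16 mm thick, level, along y; it is free from y = -182 to +182 mm between the posts.
- wingnut (a joint): Angle of the brass wing nut about its vertical axis, rad; grows as it is turned clockwise seen from above, with a hard stop at 3.8 (tight). Starts between 0 and 0.9 (loose). At 0 the wings lie along the rail's x axis; at q they have turned q clockwise from there. Stays where it is left; about 0.08 N m turns it.
- wingnut_grip (a point): On the nut's axis, at x -140, y 0 of the rail, 47 mm above the bench, mid-height of the wings; x along the wings: an upright plate 10 mm thick, 62 mm tip to tip, 36 to 58 mm above the bench (tips 64), hub 17 mm across below. Two pins 10 mm thick, tops 60 mm above the bench, stand 45 mm either side of the axis along the rail's +y and -y: a gripper opened wide hits them.
- strap1: U-shaped bare steel strap standing crown up on two feet, under 0.51 kg; all alike. Crown 56 (x) x 44 (y, strap width) x 4 mm thick; two upright legs, 4 thick, 48 apart inside, 56 over the outside (grip there, along x, near the crown); thick foot blocks (52 in y, 14 high) turn out to 100 mm overall. Origin midway between the soles of the feet; z up.
- strap1_crown (a point): Centre of the underside of this strap's crown, 70 mm above its origin along its z; the spot that rests on the bar when hung. Axes as the strap.
- strap2: U-shaped bare steel strap standing crown up on two feet, under 0.51 kg; all alike. Crown 56 (x) x 44 (y, strap width) x 4 mm thick; two upright legs, 4 thick, 48 apart inside, 56 over the outside (grip there, along x, near the crown); thick foot blocks (52 in y, 14 high) turn out to 100 mm overall. Origin midway between the soles of the feet; z up.
- strap2_crown (a point): Centre of the underside of this strap's crown, 70 mm above its origin along its z; the spot that rests on the bar when hung. Axes as the strap.
- strap3: U-shaped bare steel strap standing crown up on two feet, under 0.51 kg; all alike. Crown 56 (x) x 44 (y, strap width) x 4 mm thick; two upright legs, 4 thick, 48 apart inside, 56 over the outside (grip there, along x, near the crown); thick foot blocks (52 in y, 14 high) turn out to 100 mm overall. Origin midway between the soles of the feet; z up.
- strap3_crown (a point): Centre of the underside of this strap's crown, 70 mm above its origin along its z; the spot that rests on the bar when hung. Axes as the strap.
- strap4: U-shaped bare steel strap standing crown up on two feet, under 0.51 kg; all alike. Crown 56 (x) x 44 (y, strap width) x 4 mm thick; two upright legs, 4 thick, 48 apart inside, 56 over the outside (grip there, along x, near the crown); thick foot blocks (52 in y, 14 high) turn out to 100 mm overall. Origin midway between the soles of the feet; z up.
- strap4_crown (a point): Centre of the underside of this strap's crown, 70 mm above its origin along its z; the spot that rests on the bar when hung. Axes as the strap.
- strap5: U-shaped bare steel strap standing crown up on two feet, under 0.51 kg; all alike. Crown 56 (x) x 44 (y, strap width) x 4 mm thick; two upright legs, 4 thick, 48 apart inside, 56 over the outside (grip there, along x, near the crown); thick foot blocks (52 in y, 14 high) turn out to 100 mm overall. Origin midway between the soles of the feet; z up.
- strap5_crown (a point): Centre of the underside of this strap's crown, 70 mm above its origin along its z; the spot that rests on the bar when hung. Axes as the strap.
- spool: Bystander, not part of the job: blue plastic wire spool, 68 mm across, 40 mm tall. Origin at its underside.
- meter: Bystander, not part of the job: red and black hand-held multimeter lying face up, 140 x 75 x 34 mm. Origin at its underside.
- driver: Bystander, not part of the job: screwdriver lying on the bench. Origin at its underside.
- jar: Bystander, not part of the job: white plastic jar, 60 mm across, 75 mm tall. Origin at its underside.
- pliers: Bystander, not part of the job: pliers with yellow handles lying on the bench, about 165 mm long, 16 mm high. Origin at its underside.
- bearing: Bystander, not part of the job: dark steel disc-shaped bearing, 48 mm across, 16 mm tall. Origin at its underside.

How it is judged:
On the way:
1. the wing nut is turned clockwise to its stop (value of joint wingnut above 3.65 rad), for 0.2 s.
At the end, for the whole second after the job is handed in: Nut at its stop (3.65 rad or more); every strap present at rest astride the bar: crown underside within 22 mm of the bar line and 135 to 166 mm high, within 165 mm of the bar's middle, tilted under 0.45 rad, square across within 0.35 rad, centres at least 60 mm apart (value of joint wingnut above 3.65 rad and x of strap1_crown in the frame of rail between -0.022 and 0.022 m and y of strap1_crown in the frame of rail between -0.165 and 0.165 m and z of strap1_crown in the frame of rail between 0.135 and 0.166 m and angle between each of strap1_crown, strap2_crown, strap3_crown, strap4_crown, strap5_crown's own z axis and vertical below 0.45 rad and angle between the y axis of each of strap1_crown, strap2_crown, strap3_crown, strap4_crown, strap5_crown and the y axis of rail, either way round below 0.35 rad and linear speed of each of strap1, strap2, strap3, strap4, strap5 below 0.05 m/s and x of strap2_crown in the frame of rail between -0.022 and 0.022 m and y of strap2_crown in the frame of rail between -0.165 and 0.165 m and z of strap2_crown in the frame of rail between 0.135 and 0.166 m and x of strap3_crown in the frame of rail between -0.022 and 0.022 m and y of strap3_crown in the frame of rail between -0.165 and 0.165 m and z of strap3_crown in the frame of rail between 0.135 and 0.166 m and x of strap4_crown in the frame of rail between -0.022 and 0.022 m and y of strap4_crown in the frame of rail between -0.165 and 0.165 m and z of strap4_crown in the frame of rail between 0.135 and 0.166 m and x of strap5_crown in the frame of rail between -0.022 and 0.022 m and y of strap5_crown in the frame of rail between -0.165 and 0.165 m and z of strap5_crown in the frame of rail between 0.135 and 0.166 m and horizontal distance between strap1_crown and strap2_crown above 0.06 m and horizontal distance between each of strap1_crown, strap2_crown and strap3_crown above 0.06 m and horizontal distance between each of strap1_crown, strap2_crown, strap3_crown and strap4_crown above 0.06 m and horizontal distance between each of strap1_crown, strap2_crown, strap3_crown, strap4_crown and strap5_crown above 0.06 m); the robot touches nothing.
It fails at once if a strap is hung on the bar while the wing nut is still loose (value of joint wingnut below 3.4 rad and ((contact force between strap1 and rail above 0.5 N and height (world z) of strap1_crown above 0.13 m) or (contact force between strap2 and rail above 0.5 N and height (world z) of strap2_crown above 0.13 m) or (contact force between strap3 and rail above 0.5 N and height (world z) of strap3_crown above 0.13 m) or (contact force between strap4 and rail above 0.5 N and height (world z) of strap4_crown above 0.13 m) or (contact force between strap5 and rail above 0.5 N and height (world z) of strap5_crown above 0.13 m))).
It fails at once if another thing on the bench is pushed more than 4 cm away (distance of any of spool, meter, driver, jar, pliers, bearing from where it was at the start of the episode above 0.04 m).
Of strap1, strap2, strap3, strap4, strap5 only 3 to 5 are there at a start; the rules pass over those that are not, and their reading is None.
At some moment in a run one of strap1, strap2, strap3, strap4, strap5 may be knocked a few centimetres aside while the robot is not near it.
It also fails if it takes over 210 s, if anything falls off the work surface, if the arm or the gripper's body presses on something with over 40 N, if the wrist force passes 120 N, or if a joint passes its speed limit or range.

## Working session

There is one attempt and no reset: what is moved stays moved. The work goes in short steps, Python scripts to look and compute and a tool call to move; the robot and the scene stay as the last step left them, time stands still between calls to the robot, and variables do not carry over. Pictures are saved under pics/ and viewed, and the job is handed in when it is done.

Besides the shell and the picture viewer there is one more tool, called after "Request:" by a JSON object that holds its "op" and its "data", one argument or row to a line. carry_out: Moves the arm, as the interface text tells. Its arguments: {"type":"object","properties":{"commands":{"type":"array","items":{"type":"array","items":{"type":"number"}}}},"required":["commands"]}

```bash
mkdir -p pics; python3 - <<'E'
from cell import *
import cv2, numpy as np
np.set_printoptions(precision=4,suppress=True)
s=get_state(); print({k:np.round(v,4) for k,v in s.items()}); print(nose_length)
for n in ("scene","top"):
    im=snapshot(n); cv2.imwrite(f"pics/{n}0.png",im[:,:,::-1]); c=camera_info(n); print(n,c)
E
```

```text
{'time': np.float64(0.0), 'joints': array([ 1.102 ,  0.2133, -0.0351,  1.3235, -0.    ,  1.5708]), 'qd': array([-0.0009,  0.0002, -0.0007,  0.001 ,  0.0007, -0.0026]), 'joint_efforts': array([  0.0015, -68.6154,  48.7128,   0.0172,   0.0002,   0.    ]), 'tool_pos': array([0.2258, 0.4458, 0.2418]), 'tcp_rot': array([-0.7296, -3.0555,  0.0017]), 'ft_force': array([-0.2885, -0.5358,  0.5471]), 'wrist_torque': array([ 0.0512, -0.016 , -0.0247]), 'gripper_width': np.float64(1.0035)}
0.011
scene {'fx': 457.88156606900884, 'fy': 457.88156606900884, 'cx': 324.4648785661319, 'cy': 243.9615239343986, 'extrinsics': array([[ 0.6183,  0.6517, -0.4393,  0.9755],
       [ 0.7859, -0.5214,  0.3325, -0.2981],
       [-0.0124, -0.5508, -0.8345,  1.0623],
       [ 0.    ,  0.    ,  0.    ,  1.    ]])}
top {'fx': 610.3493434877034, 'fy': 610.3493434877034, 'cx': 331.6323785170879, 'cy': 240.86150564725477, 'extrinsics': array([[-0.0296, -0.9949,  0.0969,  0.3796],
       [-0.9992,  0.032 ,  0.0234,  0.0437],
       [-0.0264, -0.0962, -0.995 ,  1.4576],
       [ 0.    ,  0.    ,  0.    ,  1.    ]])}
```

View pics/scene0.png

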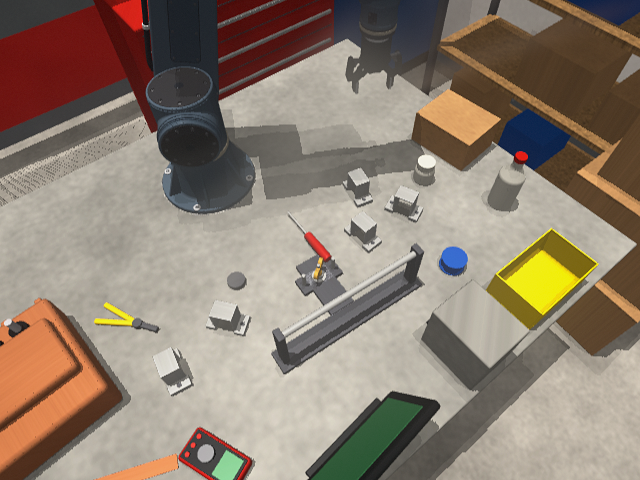

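View pics/top0.png

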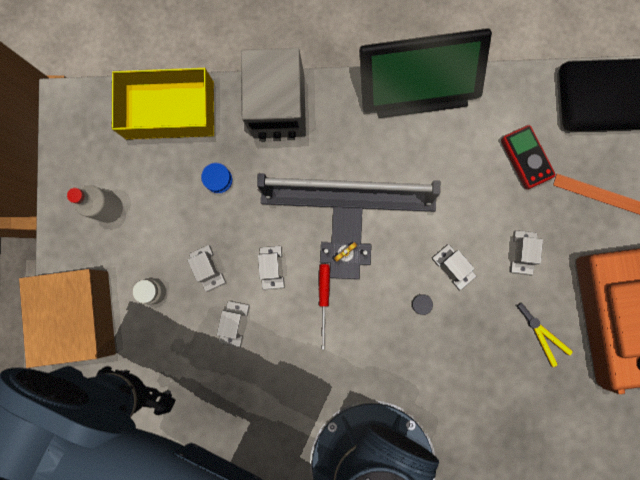

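```bash
cat > h.py <<'E'
import numpy as np, cv2
from cell import *
np.set_printoptions(precision=4,suppress=True)
def ray(n,u,v,z):
    c=camera_info(n);E=np.array(c["extrinsics"])
    d=E[:3,:3]@np.array([(u-c["cx"])/c["fx"],(v-c["cy"])/c["fy"],1.]);o=E[:3,3]
    return (o+d*(z-o[2])/d[2])[:2]
def proj(n,p):
    c=camera_info(n);E=np.linalg.inv(np.array(c["extrinsics"]))
    q=E[:3,:3]@np.array(p,float)+E[:3,3]
    return np.array([c["fx"]*q[0]/q[2]+c["cx"],c["fy"]*q[1]/q[2]+c["cy"]])
def snap(n,f):
    im=snapshot(n)[:,:,::-1].copy(); cv2.imwrite(f"pics/{f}.png",im); return im
def crop(im,x0,y0,x1,y1,k,f):
    cv2.imwrite(f"pics/{f}.png",cv2.resize(im[y0:y1,x0:x1],None,fx=k,fy=k,interpolation=cv2.INTER_CUBIC))
E
python3 - <<'E'
from h import *
im=cv2.imread("pics/top0.png")
crop(im,180,165,450,355,2.95,"c1"); crop(im,410,200,570,320,5,"c2"); crop(im,300,220,390,290,8,"c3")
E
```

```text
(no output)
```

View pics/c1.png

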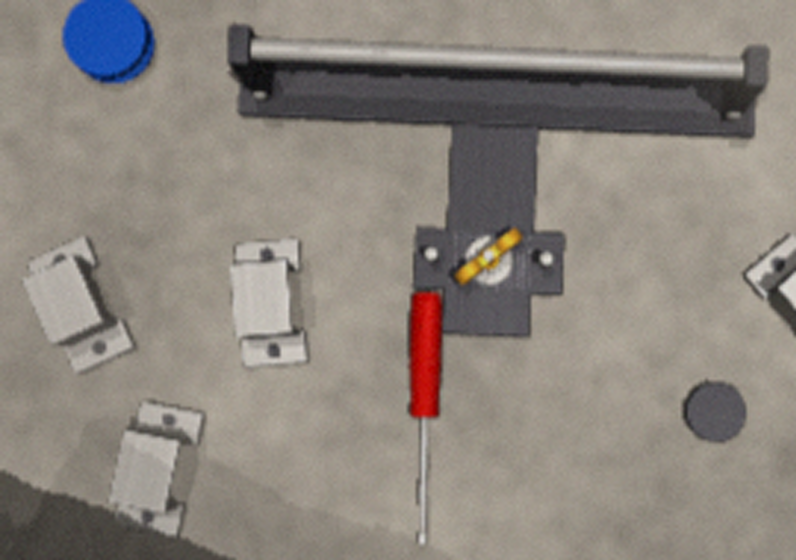

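View pics/c2.png

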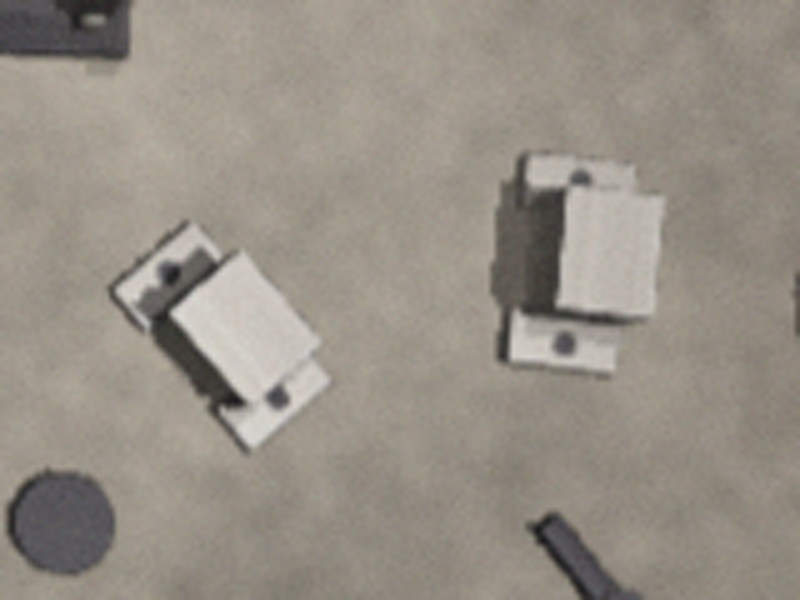

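View pics/c3.png

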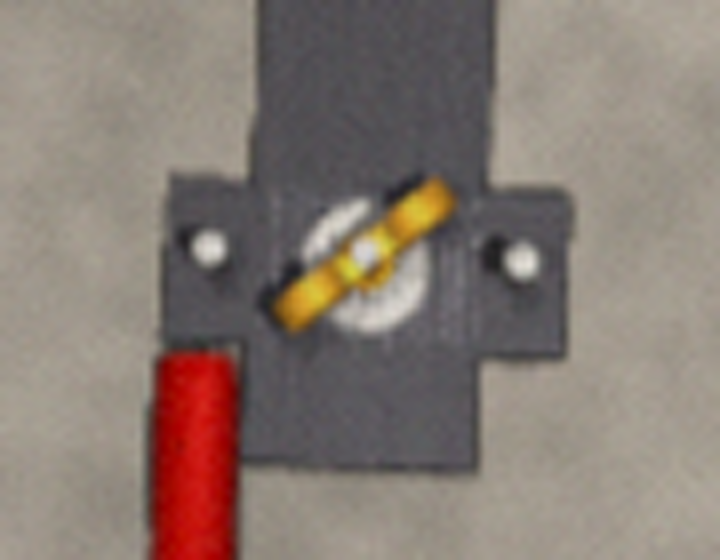

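```bash
python3 - <<'E'
from h import *
im=cv2.imread("pics/top0.png")
g=cv2.cvtColor(im,cv2.COLOR_BGR2GRAY)
# bar: per column, find bright run between rows 172..200
pts=[]
for u in range(275,425,5):
    col=g[172:200,u].astype(int); w=np.where(col>135)[0]
    # restrict to run bounded by dark below
    pts.append((u,172+w.min() if len(w) else -1,172+w.max() if len(w) else -1))
print(pts[::4]); print(g[172:205,300],g[172:205,400])
# yellow nut
hsv=cv2.cvtColor(im,cv2.COLOR_BGR2HSV)
m=(hsv[:,:,0]>14)&(hsv[:,:,0]<32)&(hsv[:,:,1]>140)&(hsv[:,:,2]>90)
m[:225]=0;m[275:]=0;m[:,:325]=0;m[:,365:]=0
print(m.sum(),cv2.minAreaRect(np.argwhere(m)[:,::-1].astype(np.float32)))
for i,(x0,y0) in enumerate([(185,240),(250,240),(210,295),(425,235),(500,225)]):
    c=cv2.resize(im[y0:y0+60,x0:x0+60],None,fx=6,fy=6,interpolation=cv2.INTER_CUBIC)
    cv2.imwrite(f"pics/s{i}.png",c)
row=[cv2.imread(f"pics/s{i}.png") for i in range(5)]
cv2.imwrite("pics/sA.png",np.hstack(row[:2])); cv2.imwrite("pics/sB.png",np.hstack(row[3:]))
E
```

```text
[(275, np.int64(172), np.int64(183)), (295, np.int64(172), np.int64(184)), (315, np.int64(172), np.int64(185)), (335, np.int64(172), np.int64(186)), (355, np.int64(172), np.int64(186)), (375, np.int64(172), np.int64(187)), (395, np.int64(172), np.int64(188)), (415, np.int64(172), np.int64(189))]
[151 149 150 152 155 151 144 129 147 172 195 178 152 124  71  30  29  35
  67  80  82  81  76  76  79  79  73  65  63  61  70  72  75] [149 150 150 156 159 152 158 157 154 162 157 141 147 165 192 181 155 134
  78  46  39  39  46  73  81  83  86  83  87  81  73  69  74]
114 ((345.6600341796875, 251.88003540039062), (6.600000381469727, 26.000001907348633), 53.13010025024414)
```

View pics/sA.png

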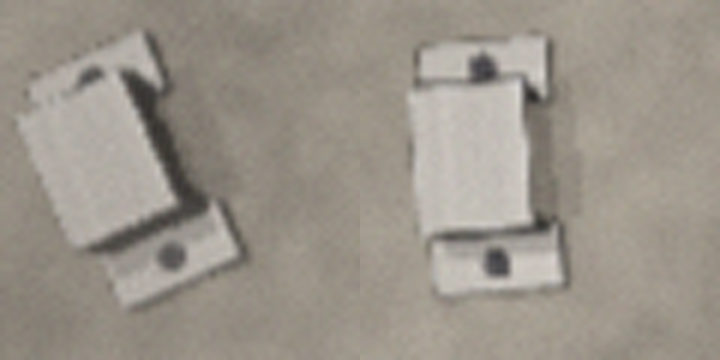

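View pics/s2.png

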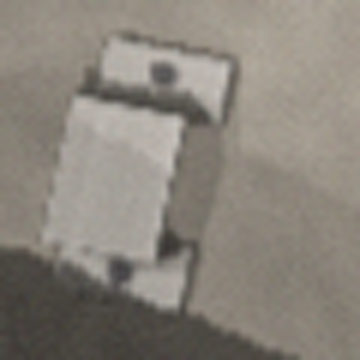

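View pics/sB.png

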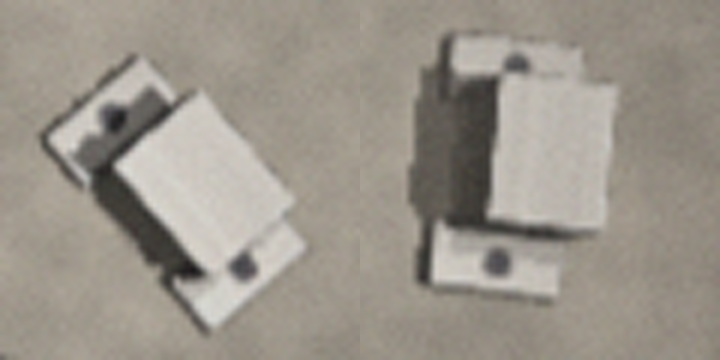

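```bash
python3 - <<'E'
from h import *
T="top"
a=ray(T,300,181.6,.142);b=ray(T,400,186.1,.142)
d=a-b; yaw=np.arctan2(-d[0],d[1]); print("bar",a,b,"yaw",yaw)
p=ray(T,261.4,177.9,.158);q=ray(T,436.6,184.7,.158);print("posts",p,q,(p+q)/2,np.linalg.norm(p-q),np.arctan2(-(p-q)[0],(p-q)[1]))
# nut & pins
n=ray(T,300+365/8,220+250/8,.060);print("nut",n)
for u,v in((209,248),(522,262)): print("pin",ray(T,300+u/8,220+v/8,.06))
t1=ray(T,300+445/8,220+195/8,.062);t2=ray(T,300+283/8,220+318/8,.062);print("tips",t1,t2,(t1+t2)/2,np.linalg.norm(t1-t2),"q~",-np.arctan2(*(t1-t2)[::-1])+yaw)
S={'A':((185,240),[(18,120),(122,68),(180,205),(82,250)]),'B':((250,240),[(50,90),(163,80),(172,225),(68,237)]),
'C':((210,295),[(75,95),(185,113),(155,260),(45,242)]),'D':((425,235),[(112,160),(202,92),(297,205),(207,275)]),'E':((500,225),[(142,75),(256,85),(244,232),(130,218)])}
for k,((x,y),c) in S.items():
    w=np.array([ray(T,x+u/6-.4,y+v/6-.4,.074) for u,v in c])
    ax=(w[0]+w[1]-w[2]-w[3])/2; ay=(w[0]+w[3]-w[1]-w[2])/2
    print(k,w.mean(0),"len",np.linalg.norm(ax),np.linalg.norm(ay),"ang",np.arctan2(ax[1],ax[0]),np.arctan2(-ay[0],ay[1]),"r",np.hypot(*w.mean(0)))
E
```

```text
bar [0.6403 0.1401] [ 0.6228 -0.0778] yaw -0.08030820951544547
posts [0.6482 0.2225] [ 0.6202 -0.1549] [0.6342 0.0338] 0.3783809986086133 -0.07417272049445034
nut [0.4908 0.0452]
pin [0.4928 0.0899]
pin [0.4859 0.0003]
tips [0.5057 0.0218] [0.4719 0.0693] [0.4888 0.0455] 0.05834460351360311 q~ 0.8713251572777636
A [0.4655 0.3753] len 0.05638773797424807 0.04246166374746821 ang 0.41762956374589566 0.41872219175151526 r 0.5979506913723838
B [0.4618 0.2217] len 0.05570748374895561 0.04144184108414124 ang 0.07269579694897801 0.06974808746091651 r 0.5122448102256154
C [0.333  0.3142] len 0.055866192650461735 0.04224544410124954 ang -0.21785068868843951 -0.18831230808558388 r 0.45777722865740383
D [ 0.4503 -0.2088] len 0.055232299970405435 0.04291643262216034 ang 0.6496623780317499 0.6189926829385093 r 0.49634364752167853
E [ 0.4792 -0.3744] len 0.05501344072415365 0.0426058245080825 ang -0.14229488338444116 -0.13813426079814017 r 0.6081201757027396
```

Request:
{"op": "carry_out", "data": {
  "commands": [
    [0.3, 1.3, -2, 0, 0.12],
    [0.6, 2.6, -4, 0, 0.24],
    [0.6, 4, -6, 0, 0.36],
    [0.6, 5.3, -8, 0, 0.48],
    [0.6, 6.6, -10, 0, 0.6],
    [0.6, 8, -12, 0, 0.72],
    [0.6, 9.3, -14, 0, 0.84],
    [0.6, 10.6, -16, 0, 0.96],
    [0.6, 12, -18, 0, 1.08],
    [0.6, 13.2, -20, 0, 1.2]
  ]
}}

```text
time: 0.93
tool_pos: [0.3584, 0.2449, 0.2421]
tcp_rot: [1.132, -2.93, 0.0]
ft_force: [0.3, 0.2, 0.5]
gripper_width: 0.402
```

```bash
python3 -c "
from h import *
s=get_state();print(s['joints'],s['tool_pos'],s['tcp_rot'],s['gripper_width'])"
```

```text
[ 0.5995  0.0779 -0.1938  1.2994 -0.     -0.1376] [0.3584 0.2449 0.2421] [ 1.1317 -2.9303  0.0002] 0.402338999041904
```

Request:
{"op": "carry_out", "data": {
  "commands": [
    [0.6, 1.3, -2, 0, 0.12],
    [0.6, 2.6, -4, 0, 0.24],
    [0.6, 4, -6, 0, 0.36],
    [0.6, 5.3, -8, 0, 0.48],
    [0.6, 6.6, -10, 0, 0.6],
    [0.6, 8, -12, 0, 0.72],
    [0.6, 9.3, -14, 0, 0.84],
    [0.6, 10.6, -16, 0, 0.96],
    [0.6, 12, -18, 0, 1.08],
    [0.6, 13.2, -20, 0, 1.2]
  ]
}}

```text
time: 1.77
tool_pos: [0.4904, 0.0449, 0.242]
tcp_rot: [2.589, -1.78, -0.0]
ft_force: [0.2, 1.1, 0.0]
gripper_width: 0.402
```

Request:
{"op": "carry_out", "data": {
  "commands": [
    [0.6, 0, 0, -2, 0.12],
    [0.6, 0, 0, -4, 0.24],
    [0.6, 0, 0, -6, 0.258],
    [0.6, 0, 0, -8, 0.258],
    [0.6, 0, 0, -10, 0.258],
    [0.6, 0, 0, -12, 0.258],
    [0.6, 0, 0, -14, 0.258],
    [0.6, 0, 0, -14, 0.258],
    [0.6, 0, 0, -14, 0.258],
    [0.6, 0, 0, -14, 0.258]
  ]
}}

```text
time: 2.6
tool_pos: [0.4903, 0.0461, 0.1033]
tcp_rot: [-2.792, 1.44, -0.001]
ft_force: [0.1, -0.9, 0.1]
gripper_width: 0.398
```

```bash
python3 -c "
from h import *
s=get_state();print(s['joints'],s['tool_pos'],s['tcp_rot'],s['gripper_width'])
im=snap('scene','n1');crop(im,240,180,400,300,5,'n1c')
im=snap('top','n1t');crop(im,300,200,400,275,8,'n1tc')"
```

```text
[ 0.0937  0.2688 -0.3237  0.9776 -0.     -2.0955] [0.4903 0.0461 0.1033] [-2.7917  1.44   -0.001 ] 0.3981385906449747
```

View pics/n1c.png

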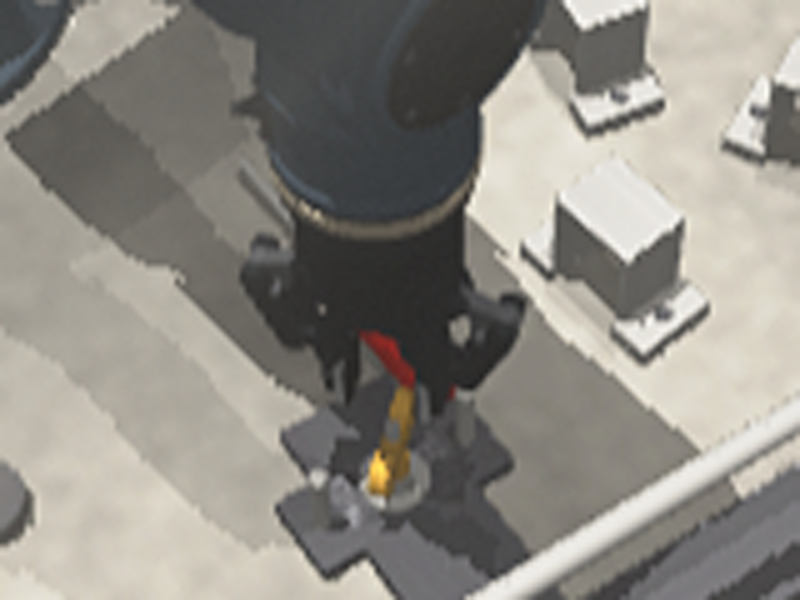

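View pics/n1tc.png

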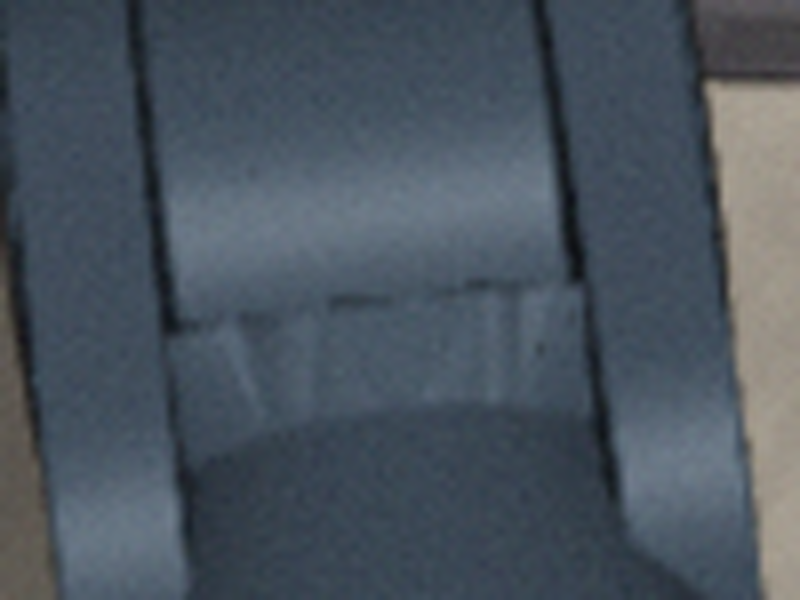

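Request:
{"op": "carry_out", "data": {
  "commands": [
    [0.6, 0, -0.1, -1.5, 0],
    [0.6, 0, -0.1, -3, 0],
    [0.6, 0, -0.1, -4.5, 0],
    [0.6, 0, -0.1, -5.4, 0],
    [0.6, 0, -0.1, -5.4, 0],
    [1, 0, -0.1, -5.4, 0],
    [1, 0, -0.1, -5.4, 0],
    [1, 0, -0.1, -5.4, 0],
    [1, 0, -0.1, -5.4, 0],
    [1, 0, -0.1, -5.4, 0]
  ]
}}

```text
time: 3.53
tool_pos: [0.4919, 0.046, 0.0497]
tcp_rot: [-2.789, 1.438, -0.004]
ft_force: [8.0, 7.7, -6.6]
gripper_width: 0.102
```

```bash
python3 -c "
from h import *
s=get_state();print(s['joints'],s['ft_force'],s['wrist_torque'],s['gripper_width'])
im=snap('scene','n2');crop(im,240,200,400,300,5,'n2c')"
```

```text
[ 0.0922  0.322  -0.4017  0.8432  0.0016 -2.0975] [ 8.0095  7.7101 -6.6047] [ 1.3367 -1.3295  0.0875] 0.10155756881406912
```

View pics/n2c.png

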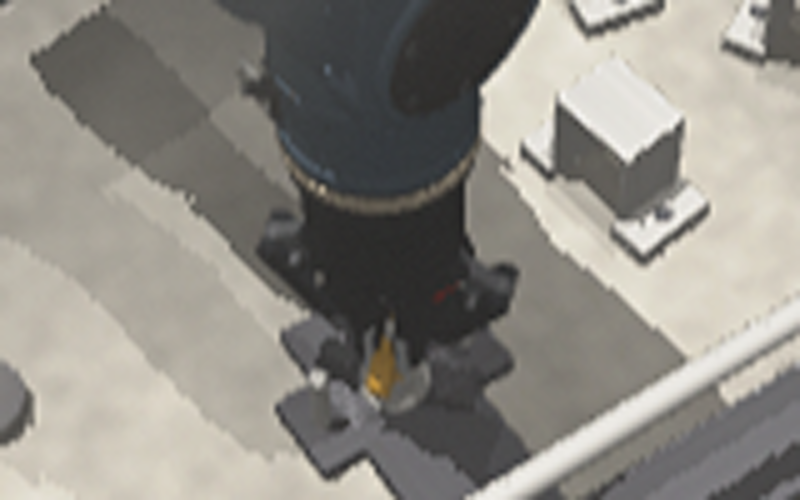

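Request:
{"op": "carry_out", "data": {
  "commands": [
    [1, 0.1, 0.1, 0, 0],
    [1, 0.2, 0.15, 0, -0.1],
    [1, 0.2, 0.15, 0, -0.2],
    [1, 0.2, 0.15, 0, -0.3],
    [1, 0.2, 0.15, 0, -0.4],
    [1, 0.2, 0.15, 0, -0.5],
    [1, 0.2, 0.15, 0, -0.6],
    [1, 0.2, 0.15, 0, -0.7],
    [1, 0.2, 0.15, 0, -0.8],
    [1, 0.2, 0.15, 0, -0.9]
  ]
}}

```text
time: 4.42
tool_pos: [0.4913, 0.0462, 0.0495]
tcp_rot: [1.881, -2.515, 0.001]
ft_force: [-10.2, -4.1, 17.8]
gripper_width: 0.101
```

```bash
python3 -c "
from h import *
s=get_state();print(s['joints'],s['tool_pos'],s['tcp_rot'],s['ft_force'],s['wrist_torque'],s['gripper_width'])
im=snap('scene','n3');crop(im,240,200,400,300,5,'n3c')"
```

```text
[ 0.0942  0.3248 -0.398   0.8485 -0.0007 -1.1899] [0.4913 0.0462 0.0495] [ 1.8808 -2.5153  0.0005] [-10.1838  -4.1365  17.813 ] [-0.6261  2.6182  0.0528] 0.10131905593639824
```

View pics/n3c.png

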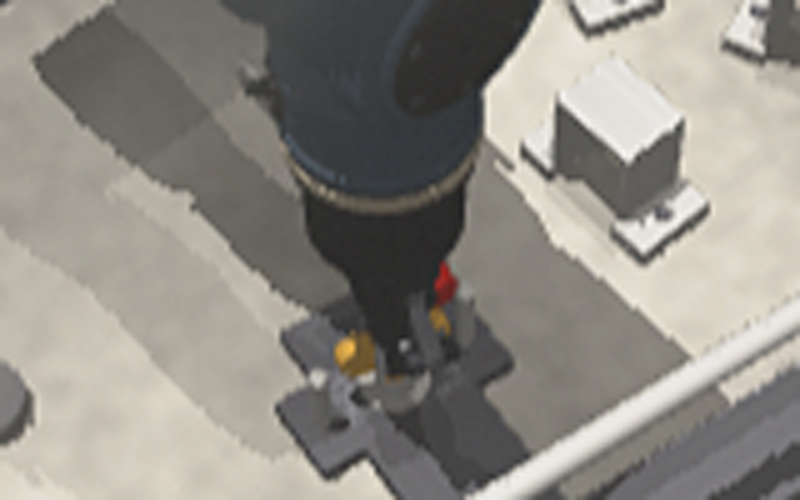

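Request:
{"op": "carry_out", "data": {
  "commands": [
    [1, -0.1, 0, 0.1, -0.1],
    [1, -0.1, 0, 0.1, -0.2],
    [1, -0.1, 0, 0.1, -0.3],
    [1, -0.1, 0, 0.1, -0.4],
    [1, -0.1, 0, 0.1, -0.5],
    [1, -0.1, 0, 0.1, -0.6],
    [1, -0.1, 0, 0.1, -0.7],
    [1, -0.1, 0, 0.1, -0.8],
    [1, -0.1, 0, 0.1, -0.9],
    [1, -0.1, 0, 0.1, -1.0]
  ]
}}

```text
time: 5.3
tool_pos: [0.4907, 0.0469, 0.0497]
tcp_rot: [0.445, -3.11, -0.001]
ft_force: [-2.1, 2.2, -6.4]
gripper_width: 0.098
```

```bash
python3 -c "
from h import *
s=get_state();print(s['joints'],s['tool_pos'],s['tcp_rot'],s['ft_force'],s['wrist_torque'],s['gripper_width'])
im=snap('scene','n4');crop(im,240,200,400,300,5,'n4c')"
```

```text
[ 0.0947  0.3234 -0.3996  0.8481  0.0007 -0.1898] [0.4907 0.0469 0.0497] [ 0.4454 -3.1096 -0.0012] [-2.0646  2.2152 -6.4009] [0.818  0.2957 0.0805] 0.09848673402082683
```

View pics/n4c.png

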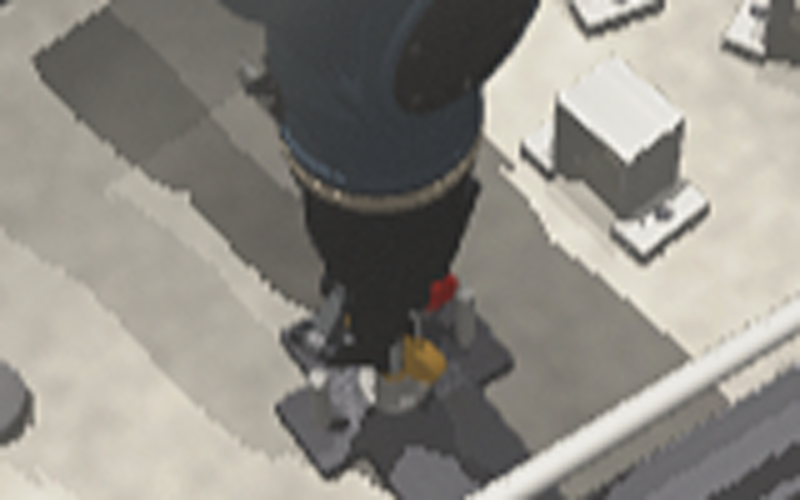

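Request:
{"op": "carry_out", "data": {
  "commands": [
    [1, 0, 0, 0, -0.1],
    [1, 0, 0, 0, -0.2],
    [1, 0, 0, 0, -0.3],
    [1, 0, 0, 0, -0.4],
    [1, 0, 0, 0, -0.5],
    [1, 0, 0, 0, -0.6],
    [1, 0, 0, 0, -0.7],
    [1, 0, 0, 0, -0.8],
    [1, 0, 0, 0, -0.9],
    [1, 0, 0, 0, -0.95]
  ]
}}

```text
time: 6.18
tool_pos: [0.491, 0.0475, 0.0497]
tcp_rot: [-1.023, -2.97, -0.003]
ft_force: [-0.3, 9.5, -8.7]
gripper_width: 0.101
```

```bash
python3 -c "
from h import *
s=get_state();print(s['joints'],s['tool_pos'],s['tcp_rot'],s['ft_force'],s['wrist_torque'],s['gripper_width'])
im=snap('scene','n5');crop(im,240,200,400,300,5,'n5c')"
```

```text
[ 0.0952  0.3235 -0.3994  0.8475  0.0022  0.7585] [0.491  0.0475 0.0497] [-1.0228 -2.9698 -0.0034] [-0.29    9.5273 -8.6845] [ 2.0432 -0.1783  0.1317] 0.10109865668742596
```

View pics/n5c.png

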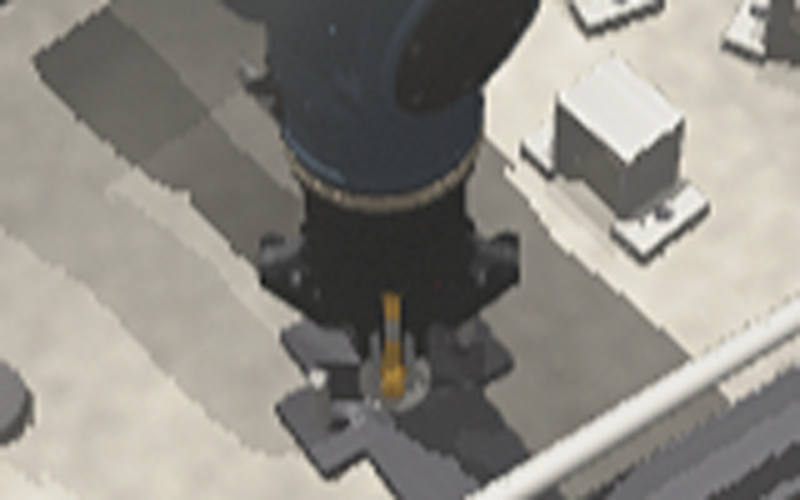

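Request:
{"op": "carry_out", "data": {
  "commands": [
    [1, 0, 0.05, 0, -0.05],
    [1, 0, 0.05, 0, -0.08],
    [1, 0, 0.1, 0, -0.11],
    [1, 0, 0.1, 0, -0.14],
    [1, 0, 0.1, 0, -0.17],
    [1, 0, 0.1, 0, -0.2],
    [1, 0, 0.1, 0, -0.2],
    [1, 0, 0.1, 0, -0.2],
    [1, 0, 0.1, 0, -0.2],
    [1, 0, 0.1, 0, -0.2]
  ]
}}

```text
time: 7.07
tool_pos: [0.4911, 0.0477, 0.0497]
tcp_rot: [1.308, 2.856, 0.001]
ft_force: [-1.8, 0.2, 3.6]
gripper_width: 0.1
```

```bash
python3 -c "
from h import *
s=get_state();print(s['joints'],s['tool_pos'],s['tcp_rot'],s['ft_force'],s['wrist_torque'],s['gripper_width'])"
```

```text
[ 0.0967  0.3235 -0.3993  0.8474  0.0001  0.9555] [0.4911 0.0477 0.0497] [1.3078 2.8559 0.0005] [-1.7976  0.186   3.6077] [0.1606 0.2588 2.0708] 0.10002210852614782
```

Request:
{"op": "carry_out", "data": {
  "commands": [
    [0.6, 0, 0, 0, 0.05],
    [0.6, 0, 0, 0, 0.08],
    [0.6, 0, 0, 0, 0.08],
    [0.6, 0, 0, 0, 0.08],
    [0.6, 0, 0, 3, 0.08],
    [0.6, 0, 0, 7, 0.08],
    [0.6, 0, 0, 11, 0.08],
    [0.6, 0, 0, 15, 0.08],
    [0.4, 0, 0, 18, 0.08],
    [0, 0, 0, 20, 0.08]
  ]
}}

```text
time: 7.9
tool_pos: [0.4917, 0.0475, 0.253]
tcp_rot: [1.197, 2.901, 0.003]
ft_force: [0.8, 0.7, 0.5]
gripper_width: 0.667
```

Request:
{"op": "carry_out", "data": {
  "commands": [
    [0, -1, 4, 0, 0],
    [0, -2, 8, 0, 0],
    [0, -2, 12, 0, 0],
    [0, -3, 16, 0, 0],
    [0, -3, 18, 0, 0],
    [0, -3, 18, 0, 0],
    [0, -3, 18, 0, 0],
    [0, -3, 18, 0, 0],
    [0, -3, 18, 0, 0],
    [0, -3, 18, 0, 0]
  ]
}}

```text
time: 8.73
tool_pos: [0.4612, 0.2266, 0.2494]
tcp_rot: [1.198, 2.904, 0.0]
ft_force: [-0.2, -0.5, -0.1]
gripper_width: 0.998
```

```bash
python3 -c "
from h import *
s=get_state();print(s['joints'],s['tool_pos'],s['ft_force'],s['gripper_width'])
im=snap('top','n6');crop(im,300,200,400,275,8,'n6c')
im2=snap('scene','n6s')"
```

```text
[ 0.4567  0.2405  0.0187  1.3489 -0.0001  1.2393] [0.4612 0.2266 0.2494] [-0.1914 -0.5024 -0.0536] 0.9983889980442903
```

View pics/n6.png

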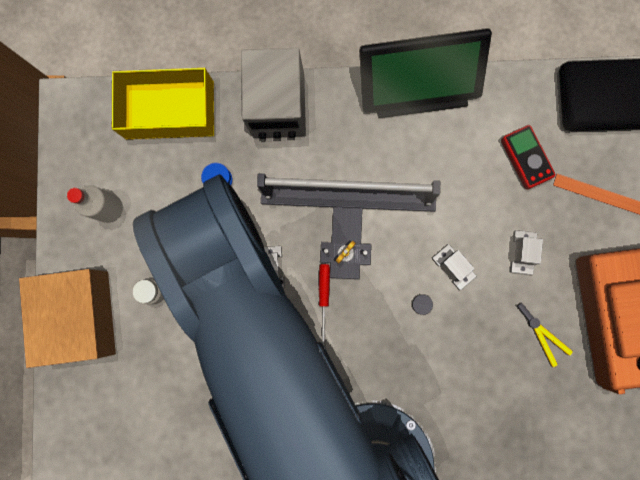

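View pics/n6c.png

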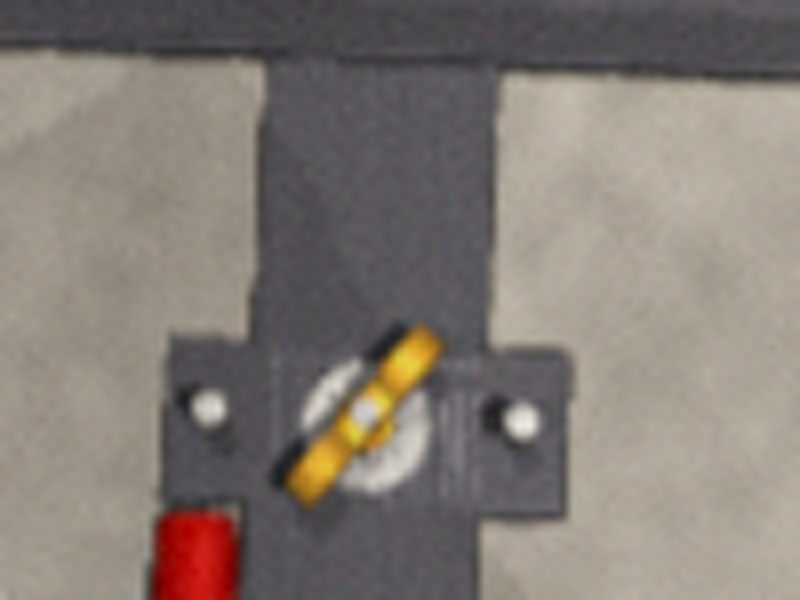

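View pics/n6s.png

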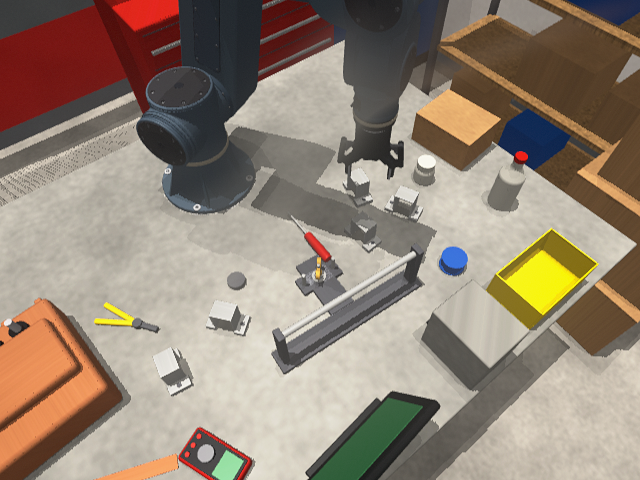

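Request:
{"op": "carry_out", "data": {
  "commands": [
    [0, 0, -0.3, -2, -0.12],
    [0, 0.1, -0.3, -4, -0.24],
    [0, 0.1, -0.3, -6, -0.36],
    [0, 0.1, -0.3, -8, -0.48],
    [0, 0.1, -0.3, -9, -0.6],
    [0, 0.1, -0.3, -11, -0.715],
    [0, 0.1, -0.3, -11, -0.715],
    [0, 0.1, -0.3, -11, -0.715],
    [0, 0.1, -0.3, -11, -0.715],
    [0, 0.1, -0.3, -11, -0.715]
  ]
}}

```text
time: 9.67
tool_pos: [0.4625, 0.2247, 0.1405]
tcp_rot: [2.133, 2.306, 0.002]
ft_force: [0.1, 0.2, 0.5]
gripper_width: 0.998
```

```bash
python3 -c "
from h import *
s=get_state();print(s['joints'],s['tool_pos'],s['ft_force'],s['gripper_width'])
im=snap('scene','b1');crop(im,300,140,440,260,6,'b1c')"
```

```text
[ 0.4522  0.2818 -0.2056  1.0818 -0.      1.9454] [0.4625 0.2247 0.1405] [0.1439 0.1526 0.5009] 0.9978493670017744
```

View pics/b1c.png

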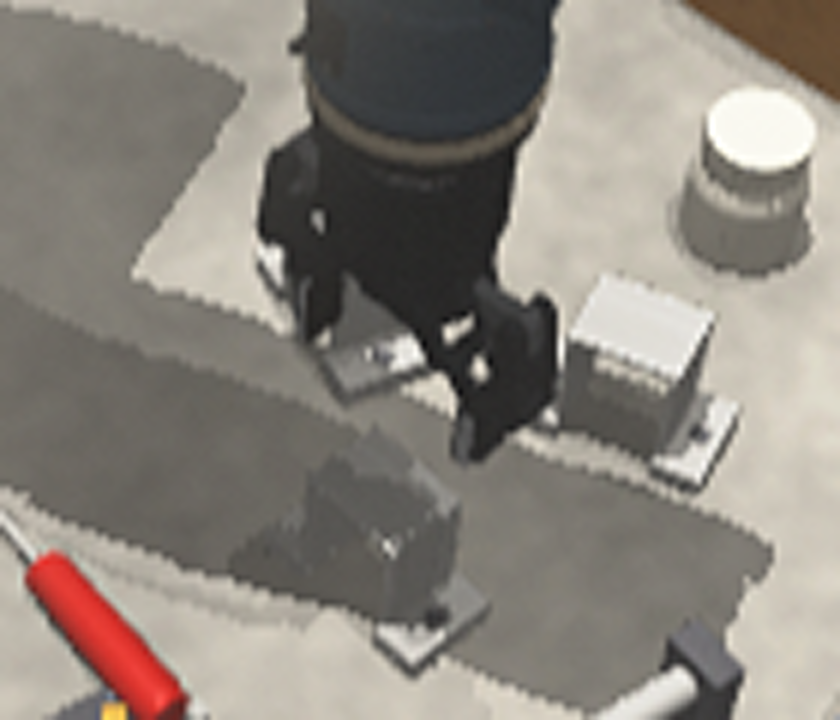

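```bash
python3 -c "
from h import *
print((proj('scene',[.4618,.2217,.074])-[300,140])*6)
a=.0727
for sx in(-1,1):
  for sy in (-1,1):
    print(sx,sy,(proj('scene',[.4618+sx*.028*np.cos(a)-sy*.022*np.sin(a),.2217+sx*.028*np.sin(a)+sy*.022*np.cos(a),.074])-[300,140])*6)
for t in (-.049,.049): print((proj('scene',[.4625+t*np.cos(a),.2247+t*np.sin(a),.1405])-[300,140])*6)
"
```

```text
[378.3882 485.9503]
-1 -1 [299.0691 475.925 ]
-1 1 [368.9719 422.6483]
1 -1 [388.1111 551.3128]
1 1 [458.1749 496.0346]
[313.3682 325.4178]
[477.2292 458.4049]
```

Request:
{"op": "carry_out", "data": {
  "commands": [
    [0, 0, -0.2, -3, 0],
    [0, 0, -0.2, -6, 0],
    [0, 0, -0.2, -8, 0],
    [0, 0, -0.2, -9.4, 0],
    [0, 0, -0.2, -9.4, 0],
    [1, 0, -0.2, -9.4, 0],
    [1, 0, -0.2, -9.4, 0],
    [1, 0, -0.2, -9.4, 0],
    [1, 0, -0.2, -9.4, 0],
    [1, 0, -0.2, -9.4, 0]
  ]
}}

```text
time: 10.55
tool_pos: [0.4629, 0.223, 0.0471]
tcp_rot: [2.136, 2.303, 0.004]
ft_force: [-1.7, -0.2, 9.6]
gripper_width: 0.65
```

```bash
python3 -c "
from h import *
s=get_state();print(s['joints'],s['tool_pos'],s['ft_force'],s['wrist_torque'],s['gripper_width'])
im=snap('scene','b2');crop(im,300,140,440,260,6,'b2c')"
```

```text
[ 0.449   0.3614 -0.351   0.8557 -0.      1.9446] [0.4629 0.223  0.0471] [-1.7112 -0.2124  9.6205] [-0.2655  0.5312 -0.049 ] 0.6496830134046159
```

View pics/b2c.png

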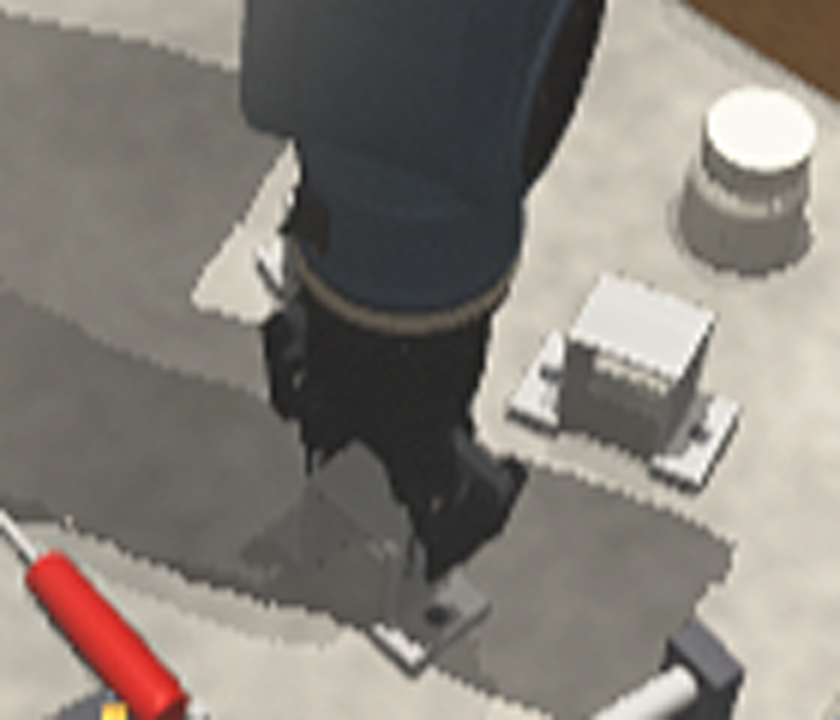

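Request:
{"op": "carry_out", "data": {
  "commands": [
    [1, 0, 0, 2, 0],
    [1, 0, 0, 4, 0],
    [1, 0, 0, 6, 0],
    [1, 0, 0, 9, 0],
    [1, 0, 0, 12, 0],
    [1, 0, 0, 15, 0],
    [1, 0, 0, 18, 0],
    [1, 0, 0, 20.3, 0],
    [1, 0, 0, 20.3, 0],
    [1, 0, 0, 20.3, 0]
  ]
}}

```text
time: 11.43
tool_pos: [0.4625, 0.2228, 0.2497]
tcp_rot: [2.136, 2.303, 0.004]
ft_force: [0.8, -0.4, -4.9]
gripper_width: 0.651
```

Request:
{"op": "carry_out", "data": {
  "commands": [
    [1, 2, -1.4, 0, -0.02],
    [1, 4, -2.8, 0, -0.04],
    [1, 6, -4.1, 0, -0.06],
    [1, 8, -5.5, 0, -0.08],
    [1, 10, -6.8, 0, -0.1],
    [1, 12, -8.2, 0, -0.12],
    [1, 14, -9.5, 0, -0.14],
    [1, 16, -10.9, 0, -0.15],
    [1, 17.4, -11.8, 0, -0.15],
    [1, 17.4, -11.8, 0, -0.15]
  ]
}}

```text
time: 12.27
tool_pos: [0.6373, 0.1024, 0.2457]
tcp_rot: [-2.305, -2.134, 0.004]
ft_force: [0.7, -0.4, -3.9]
gripper_width: 0.643
```

```bash
python3 -c "
from h import *
s=get_state();print(s['joints'],s['tool_pos'],s['ft_force'],s['wrist_torque'],s['gripper_width'])
im=snap('scene','b3');crop(im,280,150,480,300,4,'b3c')"
```

```text
[ 0.1596  0.5384  0.4448  1.4799 -0.0006  1.8074] [0.6373 0.1024 0.2457] [ 0.6621 -0.3742 -3.8685] [ 0.0191 -0.1567 -0.0049] 0.6427527077344024
```

View pics/b3c.png

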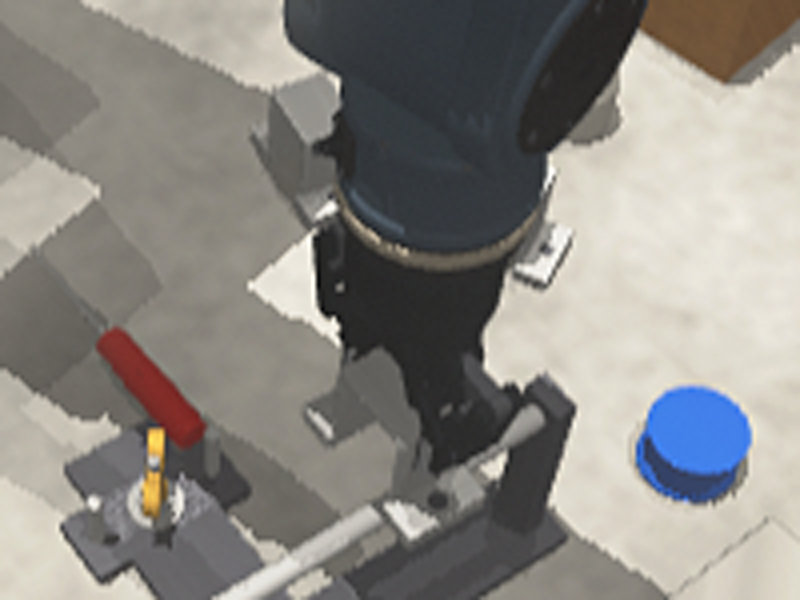

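Request:
{"op": "carry_out", "data": {
  "commands": [
    [1, 0, 0.1, -1.5, 0],
    [1, 0, 0.2, -3, 0],
    [1, 0, 0.2, -4.5, 0],
    [1, 0, 0.2, -6, 0],
    [1, 0, 0.2, -7.5, 0],
    [1, 0, 0.2, -9, 0],
    [1, 0, 0.2, -10.5, 0],
    [1, 0, 0.2, -11, 0],
    [1, 0, 0.2, -11.5, 0],
    [1, 0, 0.2, -11.5, 0]
  ]
}}

```text
time: 13.15
tool_pos: [0.6352, 0.1067, 0.1325]
tcp_rot: [-2.302, -2.136, 0.002]
ft_force: [0.1, 0.4, -4.3]
gripper_width: 0.648
```

```bash
python3 -c "
from h import *
s=get_state();print(s['joints'],s['tool_pos'],s['ft_force'],s['wrist_torque'],s['gripper_width'])
im=snap('scene','b4');crop(im,300,190,460,310,5,'b4c')"
```

```text
[0.1664 0.5509 0.1796 1.2009 0.     1.8119] [0.6352 0.1067 0.1325] [ 0.1373  0.3571 -4.3343] [-0.0342 -0.0066 -0.0181] 0.648376645512211
```

View pics/b4c.png

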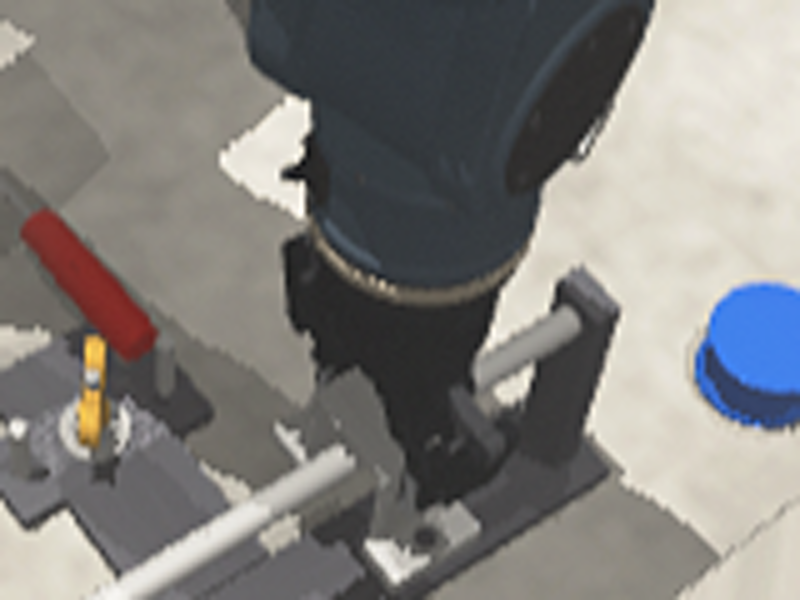

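Request:
{"op": "carry_out", "data": {
  "commands": [
    [1, 0, 0, -0.2, 0],
    [1, 0, 0, -0.4, 0],
    [1, 0, 0, -0.5, 0],
    [1, 0, 0, -0.5, 0],
    [0.2, 0, 0, -0.5, 0],
    [0, 0, 0, -0.5, 0],
    [0, 0, 0, -0.5, 0],
    [0, 0, 0, -0.5, 0],
    [0, 0, 0, -0.5, 0],
    [0, 0, 0, -0.5, 0]
  ]
}}

```text
time: 14.03
tool_pos: [0.636, 0.1065, 0.1284]
tcp_rot: [2.303, 2.137, 0.0]
ft_force: [-1.0, -0.1, -1.0]
gripper_width: 1.003
```

Request:
{"op": "carry_out", "data": {
  "commands": [
    [0, 0, 0, 2, 0],
    [0, 0, 0, 4, 0],
    [0, 0, 0, 6, 0],
    [0, 0, 0, 8, 0],
    [0, 0, 0, 10, 0],
    [0, 0, 0, 11, 0],
    [0, -2, 3, 11, 0],
    [0, -4, 6, 11, 0],
    [0, -6, 9, 11, 0],
    [0, -8, 12, 11, 0]
  ]
}}

```text
time: 14.87
tool_pos: [0.5549, 0.2275, 0.2384]
tcp_rot: [2.304, 2.136, 0.0]
ft_force: [0.7, 0.9, -0.6]
gripper_width: 1.004
```

```bash
python3 -c "
from h import *
s=get_state();print(s['joints'],s['tool_pos'],s['ft_force'],s['wrist_torque'],s['gripper_width'])
im=snap('scene','b5');crop(im,260,140,460,290,4,'b5c')
im=snap('top','b5t')"
```

```text
[0.3891 0.4266 0.2513 1.3953 0.0001 2.0355] [0.5549 0.2275 0.2384] [ 0.6705  0.9282 -0.6445] [ 0.0313 -0.0422  0.0209] 1.003674465925207
```

View pics/b5c.png

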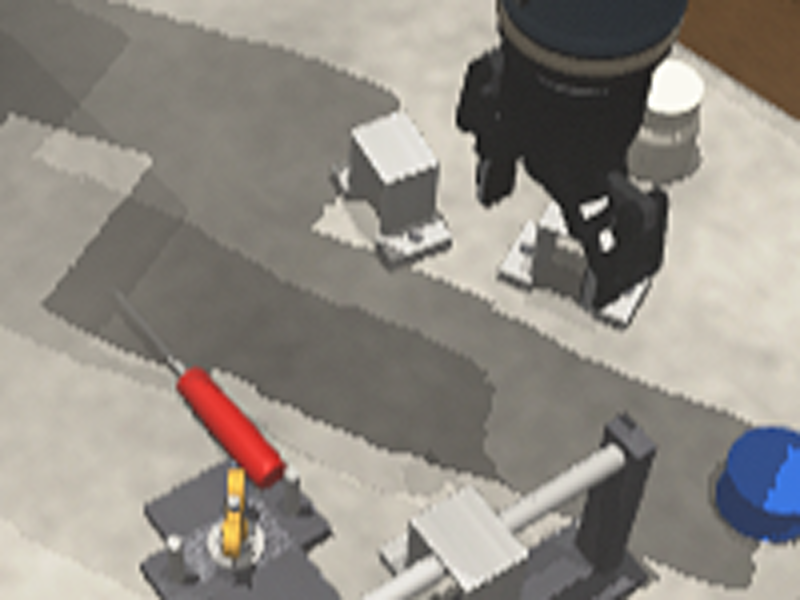

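View pics/b5t.png

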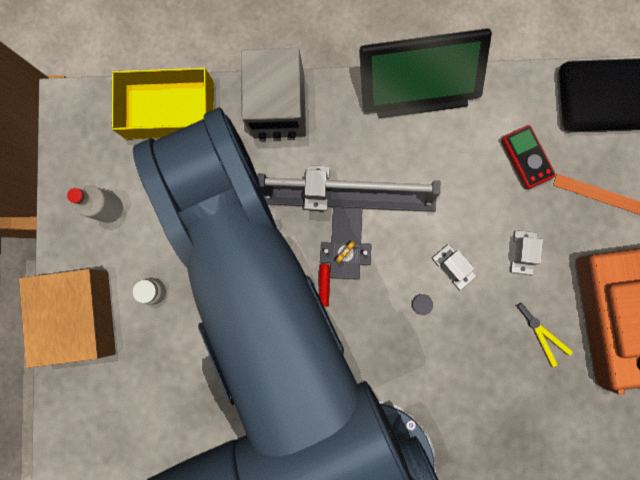

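Request:
{"op": "carry_out", "data": {
  "commands": [
    [0, -1.2, 2, -1, 0.08],
    [0, -2.4, 4, -2, 0.16],
    [0, -3.6, 6, -3, 0.24],
    [0, -4.8, 8, -4, 0.32],
    [0, -6, 10, -6, 0.4],
    [0, -7.2, 12, -8, 0.494],
    [0, -8.9, 14.9, -9.8, 0.494],
    [0, -8.9, 14.9, -9.8, 0.494],
    [0, -8.9, 14.9, -9.8, 0.494],
    [0, -8.9, 14.9, -9.8, 0.494]
  ]
}}

```text
time: 15.8
tool_pos: [0.4673, 0.3753, 0.1407]
tcp_rot: [1.711, 2.635, 0.0]
ft_force: [0.6, -0.4, 0.6]
gripper_width: 0.999
```

```bash
cat >> h.py <<'E'
def chk(cx,cy,a,f,x0,y0,w=160,h=120,k=5):
    s=get_state();j=s['joints'];print(s['tool_pos'],"jaw",j[0]+np.pi/2-j[5],"j6",j[5],s['ft_force'],s['gripper_width'])
    im=snap('scene',f)
    c=cv2.resize(im[y0:y0+h,x0:x0+w],None,fx=k,fy=k,interpolation=cv2.INTER_CUBIC)
    for sx in(-1,1):
      for sy in (-1,1):
        p=[cx+sx*.028*np.cos(a)-sy*.022*np.sin(a),cy+sx*.028*np.sin(a)+sy*.022*np.cos(a),.074]
        u=(proj('scene',p)-[x0,y0])*k; cv2.circle(c,tuple(int(t) for t in u),3,(0,0,255),1)
    cv2.imwrite(f"pics/{f}c.png",c)
E
python3 -c "
from h import *
chk(.4655,.3753,.418,'a1',330,140)"
```

```text
[0.4673 0.3753 0.1407] jaw 0.4189523593349145 j6 1.8286736171644 [ 0.6066 -0.3872  0.596 ] 0.9987409240765205
```

View pics/a1c.png

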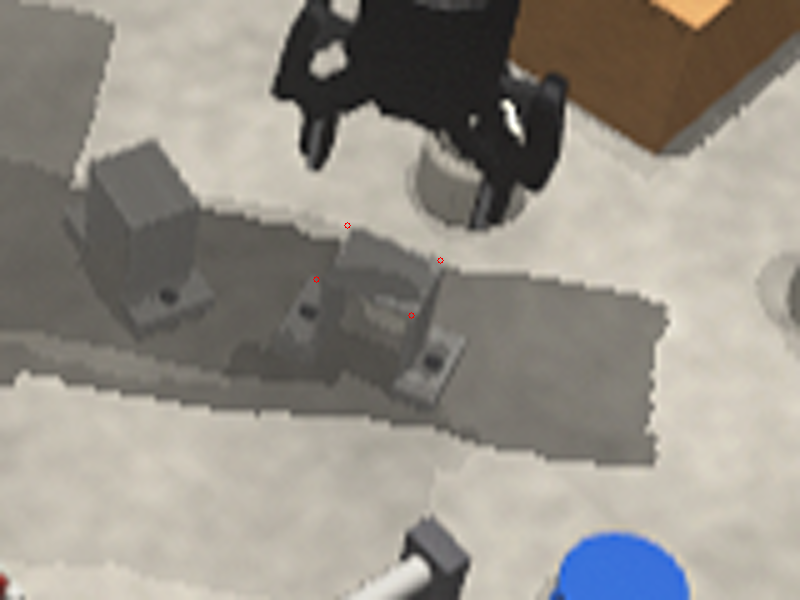

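Request:
{"op": "carry_out", "data": {
  "commands": [
    [0, 0, 0, -3, 0],
    [0, 0, 0, -6, 0],
    [0, 0, 0, -8, 0],
    [0, 0, 0, -9.3, 0],
    [0, 0, 0, -9.3, 0],
    [1, 0, 0, -9.3, 0],
    [1, 0, 0, -9.3, 0],
    [1, 0, 0, -9.3, 0],
    [1, 0, 0, -9.3, 0],
    [1, 0, 0, -9.3, 0]
  ]
}}

```text
time: 16.68
tool_pos: [0.4681, 0.376, 0.0493]
tcp_rot: [1.711, 2.633, 0.004]
ft_force: [0.7, -2.0, 5.9]
gripper_width: 0.649
```

```bash
python3 -c "
from h import *
chk(.4665,.3765,.418,'a2',330,140)"
```

```text
[0.4681 0.376  0.0493] jaw 0.4185817404970942 j6 1.8291317180012985 [ 0.6555 -1.9843  5.8785] 0.6487428684026503
```

View pics/a2c.png

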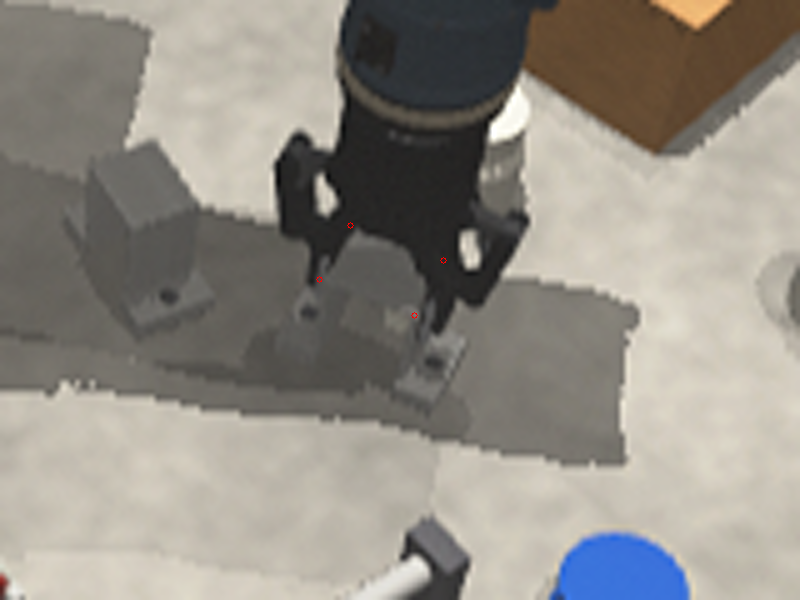

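Request:
{"op": "carry_out", "data": {
  "commands": [
    [1, 0, 0, 2, 0],
    [1, 0, 0, 4, 0],
    [1, 0, 0, 6, 0],
    [1, 0, 0, 9, 0],
    [1, 0, 0, 12, 0],
    [1, 0, 0, 15, 0],
    [1, 0, 0, 18, 0],
    [1, 0, 0, 20.3, 0],
    [1, 0, 0, 20.3, 0],
    [1, 0, 0, 20.3, 0]
  ]
}}

```text
time: 17.57
tool_pos: [0.4676, 0.376, 0.2521]
tcp_rot: [1.71, 2.634, 0.005]
ft_force: [-0.3, 0.2, -3.1]
gripper_width: 0.647
```

Request:
{"op": "carry_out", "data": {
  "commands": [
    [1, 2, -2.4, 0, -0.06],
    [1, 4, -4.7, 0, -0.12],
    [1, 6, -7, 0, -0.18],
    [1, 8, -9.4, 0, -0.24],
    [1, 10, -11.7, 0, -0.3],
    [1, 12, -14, 0, -0.36],
    [1, 14, -16.4, 0, -0.42],
    [1, 16, -18.7, 0, -0.48],
    [1, 17.4, -20.3, 0, -0.495],
    [1, 17.4, -20.3, 0, -0.495]
  ]
}}

```text
time: 18.4
tool_pos: [0.6426, 0.1688, 0.2483]
tcp_rot: [-2.309, -2.13, 0.004]
ft_force: [0.2, 0.9, -3.3]
gripper_width: 0.647
```

Request:
{"op": "carry_out", "data": {
  "commands": [
    [1, 0, 0, 0, 0],
    [1, 0, 0, 0, 0],
    [1, 0, 0, 0, 0],
    [1, 0, 0, 0, 0],
    [1, 0, 0, 0, 0],
    [1, 0, 0, -1, 0],
    [1, 0, 0, -2, 0],
    [1, 0, 0, -2, 0],
    [1, 0, 0, -2, 0],
    [1, 0, 0, -2, 0]
  ]
}}

```text
time: 19.23
tool_pos: [0.6409, 0.1728, 0.231]
tcp_rot: [2.304, 2.136, 0.001]
ft_force: [0.4, 0.1, -2.0]
gripper_width: 0.649
```

```bash
python3 -c "
from h import *
chk(.4665,.3765,.418,'a3',300,150)"
```

```text
[0.6409 0.1728 0.231 ] jaw -0.07569270083388813 j6 1.9098000089196463 [ 0.3829  0.0783 -1.9884] 0.6488050450179795
```

View pics/a3c.png

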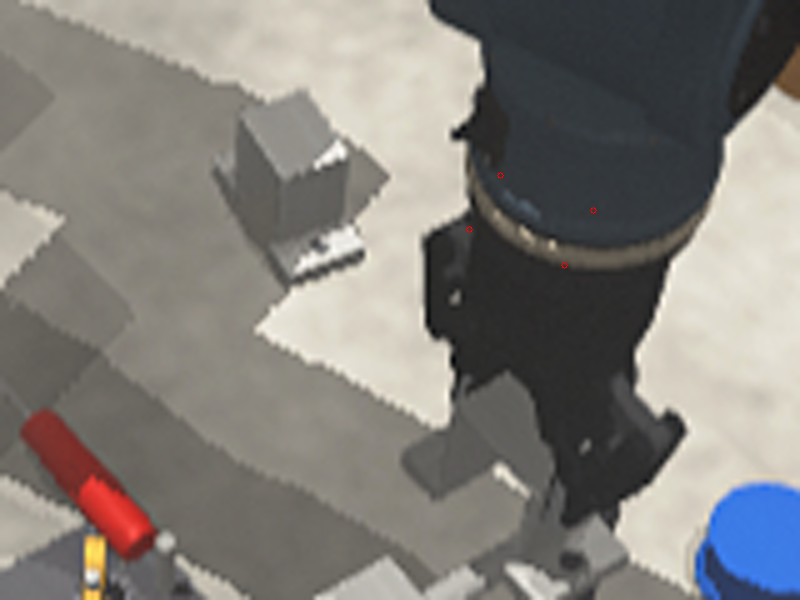

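Request:
{"op": "carry_out", "data": {
  "commands": [
    [1, 0, 0, -1.5, 0],
    [1, 0, 0, -3, 0],
    [1, 0, 0, -4.5, 0],
    [1, 0, 0, -6, 0],
    [1, 0, 0, -7.5, 0],
    [1, 0, 0, -8.5, 0],
    [1, 0, 0, -9.2, 0],
    [1, 0, 0, -9.7, 0],
    [1, 0, 0, -9.7, 0],
    [1, 0, 0, -9.7, 0]
  ]
}}

```text
time: 20.12
tool_pos: [0.6411, 0.1726, 0.1338]
tcp_rot: [2.304, 2.135, 0.001]
ft_force: [-0.2, -0.4, -2.0]
gripper_width: 0.649
```

```bash
python3 -c "
from h import *
chk(.4665,.3765,.418,'a4',320,190)"
```

```text
[0.6411 0.1726 0.1338] jaw -0.07600435742139378 j6 1.9098034287886714 [-0.1765 -0.4485 -1.9609] 0.6492685632921436
```

View pics/a4c.png

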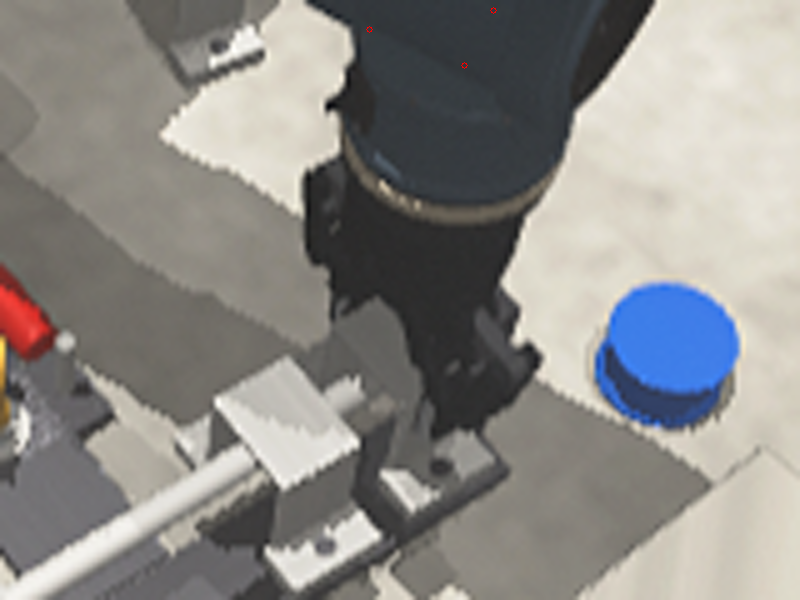

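Astride the bar with clear air to the neighbour at about (290,420). Lower, release, and go to the next strap (C).

Request:
{"op": "carry_out", "data": {
  "commands": [
    [1, 0, 0, -0.2, 0],
    [1, 0, 0, -0.4, 0],
    [1, 0, 0, -0.5, 0],
    [1, 0, 0, -0.5, 0],
    [0.2, 0, 0, -0.5, 0],
    [0, 0, 0, -0.5, 0],
    [0, 0, 0, -0.5, 0],
    [0, 0, 0, -0.5, 0],
    [0, 0, 0, -0.5, 0],
    [0, 0, 0, -0.5, 0]
  ]
}}

```text
time: 21.0
tool_pos: [0.6409, 0.1725, 0.1283]
tcp_rot: [-2.304, -2.135, 0.0]
ft_force: [-0.2, 0.6, -0.4]
gripper_width: 1.003
```

Request:
{"op": "carry_out", "data": {
  "commands": [
    [0, 0, 0, 2, 0],
    [0, 0, 0, 4, 0],
    [0, 0, 0, 6, 0],
    [0, 0, 0, 8, 0],
    [0, 0, 0, 10, 0],
    [0, 0, 0, 11, 0],
    [0, -3, 1.5, 11, 0],
    [0, -6, 3, 11, 0],
    [0, -9, 4.5, 11, 0],
    [0, -12, 6, 11, 0]
  ]
}}

```text
time: 21.83
tool_pos: [0.5195, 0.2328, 0.2382]
tcp_rot: [-2.305, -2.135, -0.0]
ft_force: [0.8, 1.9, 0.6]
gripper_width: 1.001
```

```bash
python3 -c "
from h import *
chk(.333,.3142,-.2,'c1s',300,140)"
```

```text
[0.5195 0.2328 0.2382] jaw -0.07650701277463368 j6 2.0686310329148485 [0.8376 1.8924 0.5656] 1.0010626434249164
```

View pics/c1sc.png

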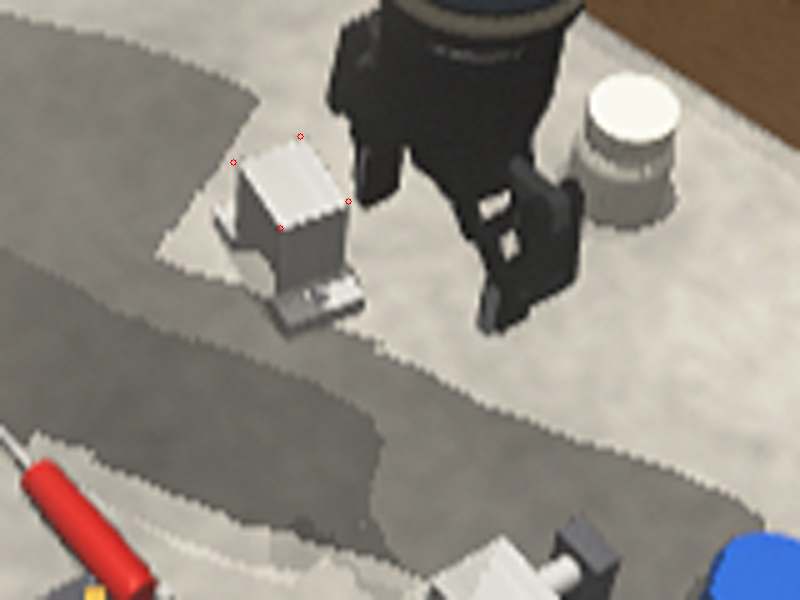

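Request:
{"op": "carry_out", "data": {
  "commands": [
    [0, -2.6, 1.2, -0.5, -0.03],
    [0, -5.2, 2.4, -1, -0.06],
    [0, -7.8, 3.6, -2, -0.09],
    [0, -10.4, 4.8, -3, -0.125],
    [0, -13, 6, -4, -0.125],
    [0, -15.6, 7.2, -6, -0.125],
    [0, -18.6, 8.2, -8, -0.125],
    [0, -18.6, 8.2, -9.8, -0.125],
    [0, -18.6, 8.2, -9.8, -0.125],
    [0, -18.6, 8.2, -9.8, -0.125]
  ]
}}

```text
time: 22.72
tool_pos: [0.3348, 0.3144, 0.1404]
tcp_rot: [2.432, 1.988, -0.001]
ft_force: [0.4, -0.3, 0.5]
gripper_width: 0.994
```

```bash
python3 -c "
from h import *
chk(.334,.3142,-.2,'c2s',280,120)"
```

```text
[0.3348 0.3144 0.1404] jaw -0.2003861933046287 j6 2.5253064973294843 [ 0.3578 -0.2964  0.5016] 0.993758950209275
```

View pics/c2sc.png

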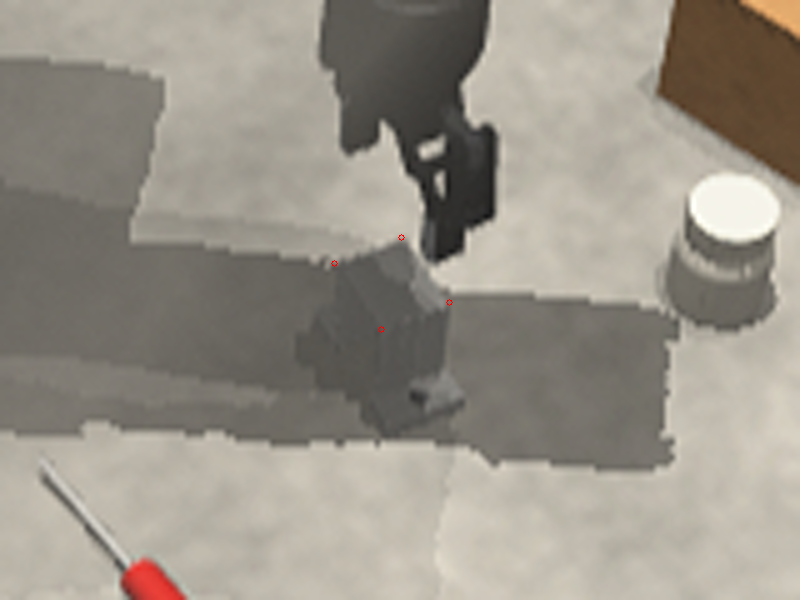

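Request:
{"op": "carry_out", "data": {
  "commands": [
    [0, 0, 0, -3, 0],
    [0, 0, 0, -6, 0],
    [0, 0, 0, -8, 0],
    [0, 0, 0, -9.3, 0],
    [0, 0, 0, -9.3, 0],
    [1, 0, 0, -9.3, 0],
    [1, 0, 0, -9.3, 0],
    [1, 0, 0, -9.3, 0],
    [1, 0, 0, -9.3, 0],
    [1, 0, 0, -9.3, 0]
  ]
}}

```text
time: 23.6
tool_pos: [0.3359, 0.3153, 0.0491]
tcp_rot: [-2.433, -1.987, -0.004]
ft_force: [-1.8, -2.2, 10.8]
gripper_width: 0.651
```

```bash
python3 -c "
from h import *
chk(.334,.3142,-.2,'c3s',280,120)"
```

```text
[0.3359 0.3153 0.0491] jaw -0.20133620488377613 j6 2.5258960314279393 [-1.8303 -2.2385 10.8097] 0.6510080932021673
```

View pics/c3sc.png

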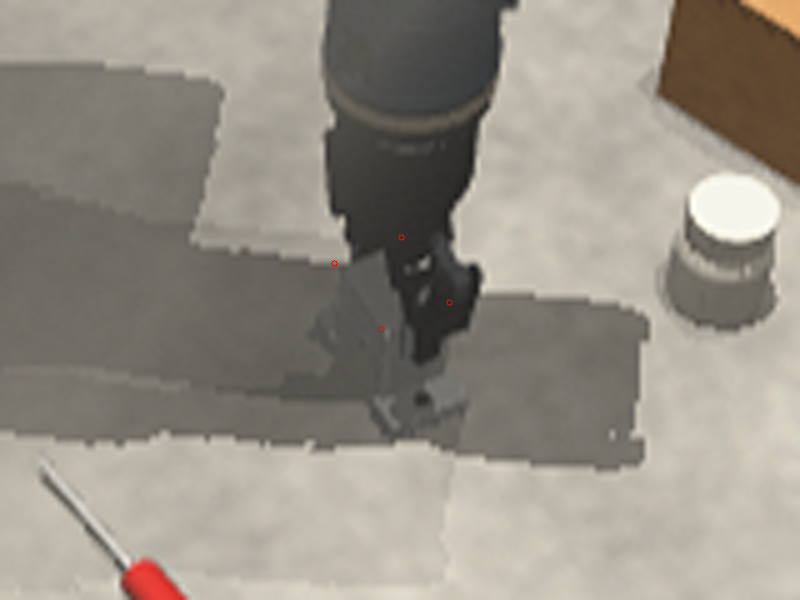

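Request:
{"op": "carry_out", "data": {
  "commands": [
    [1, 0, 0, 2, 0],
    [1, 0, 0, 4, 0],
    [1, 0, 0, 6, 0],
    [1, 0, 0, 9, 0],
    [1, 0, 0, 12, 0],
    [1, 0, 0, 15, 0],
    [1, 0, 0, 18, 0],
    [1, 0, 0, 20, 0],
    [1, 0, 0, 20, 0],
    [1, 0, 0, 20, 0]
  ]
}}

```text
time: 24.48
tool_pos: [0.3354, 0.3149, 0.2485]
tcp_rot: [-2.433, -1.987, -0.004]
ft_force: [0.2, 0.6, -5.2]
gripper_width: 0.645
```

Request:
{"op": "carry_out", "data": {
  "commands": [
    [1, 2, -1.9, 0, 0.02],
    [1, 5, -4.7, 0, 0.04],
    [1, 8, -7.5, 0, 0.06],
    [1, 11, -10.3, 0, 0.08],
    [1, 14, -13.1, 0, 0.1],
    [1, 17, -15.9, 0, 0.125],
    [1, 20, -18.8, 0, 0.125],
    [1, 23, -21.7, 0, 0.125],
    [1, 26, -24.6, 0, 0.125],
    [1, 28.5, -27, 0, 0.125]
  ]
}}

```text
time: 25.32
tool_pos: [0.6209, 0.0419, 0.2455]
tcp_rot: [-2.305, -2.134, 0.003]
ft_force: [1.7, 0.6, -3.6]
gripper_width: 0.643
```

Request:
{"op": "carry_out", "data": {
  "commands": [
    [1, 1.1, -1, 0, 0],
    [1, 1.1, -1, 0, 0],
    [1, 1.1, -1, 0, 0],
    [1, 1.1, -1, 0, 0],
    [1, 1.1, -1, 0, 0],
    [1, 1.1, -1, -1, 0],
    [1, 1.1, -1, -2, 0],
    [1, 1.1, -1, -2, 0],
    [1, 1.1, -1, -2, 0],
    [1, 1.1, -1, -2, 0]
  ]
}}

```text
time: 26.15
tool_pos: [0.6307, 0.035, 0.2281]
tcp_rot: [2.303, 2.136, 0.001]
ft_force: [0.9, -0.7, -4.8]
gripper_width: 0.647
```

```bash
python3 -c "
from h import *
chk(.334,.3142,-.2,'c4s',270,180)"
```

```text
[0.6307 0.035  0.2281] jaw -0.07528787358113842 j6 1.7015548160785947 [ 0.9478 -0.7033 -4.8024] 0.6469795664335363
```

View pics/c4sc.png

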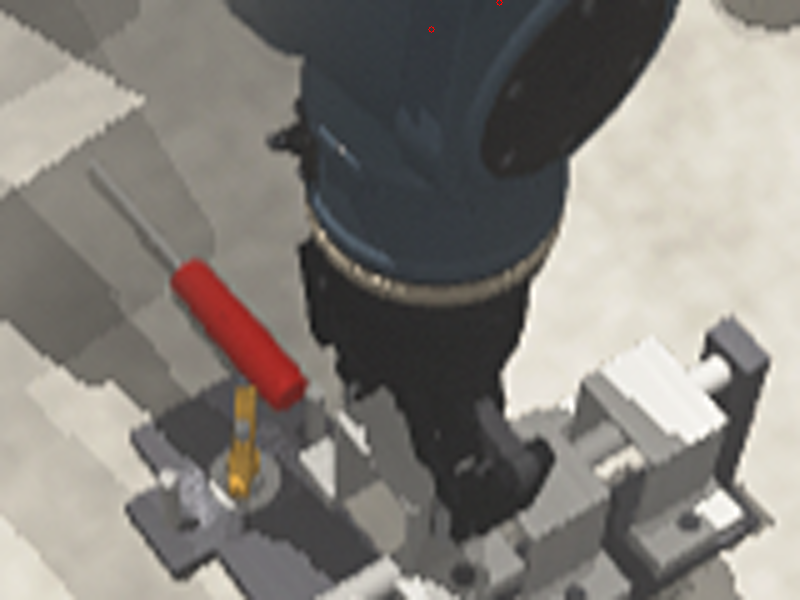

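Request:
{"op": "carry_out", "data": {
  "commands": [
    [1, 0, 0, -1.5, 0],
    [1, 0, 0, -3, 0],
    [1, 0, 0, -4.5, 0],
    [1, 0, 0, -6, 0],
    [1, 0, 0, -7.5, 0],
    [1, 0, 0, -8.5, 0],
    [1, 0, 0, -9.2, 0],
    [1, 0, 0, -9.4, 0],
    [1, 0, 0, -9.4, 0],
    [1, 0, 0, -9.4, 0]
  ]
}}

```text
time: 27.03
tool_pos: [0.6313, 0.0346, 0.1341]
tcp_rot: [2.304, 2.135, 0.001]
ft_force: [-0.0, -0.7, -3.2]
gripper_width: 0.649
```

```bash
python3 -c "
from h import *
chk(.334,.3142,-.2,'c5s',270,200)"
```

```text
[0.6313 0.0346 0.1341] jaw -0.07601178836668376 j6 1.7015288815593206 [-0.0201 -0.7059 -3.2433] 0.648914373428081
```

View pics/c5sc.png

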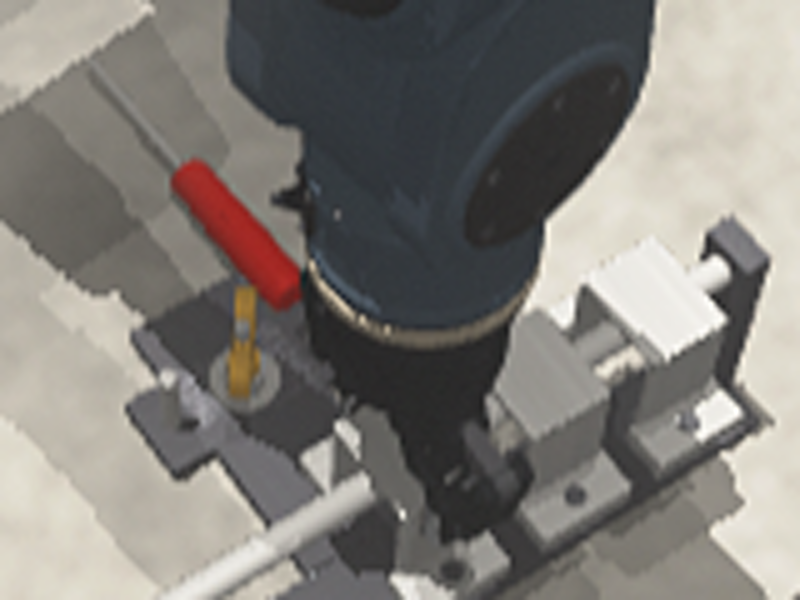

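Request:
{"op": "carry_out", "data": {
  "commands": [
    [1, 0, 0, -0.2, 0],
    [1, 0, 0, -0.4, 0],
    [1, 0, 0, -0.55, 0],
    [1, 0, 0, -0.55, 0],
    [0.2, 0, 0, -0.55, 0],
    [0, 0, 0, -0.55, 0],
    [0, 0, 0, -0.55, 0],
    [0, 0, 0, -0.55, 0],
    [0, 0, 0, -0.55, 0],
    [0, 0, 0, -0.55, 0]
  ]
}}

```text
time: 27.92
tool_pos: [0.6309, 0.0345, 0.1277]
tcp_rot: [-2.304, -2.135, 0.0]
ft_force: [-0.3, -0.4, 0.2]
gripper_width: 1.003
```

Request:
{"op": "carry_out", "data": {
  "commands": [
    [0, 0, 0, 2, 0],
    [0, 0, 0, 4, 0],
    [0, 0, 0, 6, 0],
    [0, 0, 0, 8, 0],
    [0, 0, 0, 10, 0],
    [0, 0, 0, 11, 0],
    [0, -2, -3.5, 11, 0],
    [0, -4, -7, 11, 0],
    [0, -6, -10.5, 11, 0],
    [0, -8, -14, 11, 0]
  ]
}}

```text
time: 28.75
tool_pos: [0.5498, -0.1066, 0.2378]
tcp_rot: [2.303, 2.136, 0.0]
ft_force: [0.1, -1.5, 0.1]
gripper_width: 1.001
```

```bash
python3 -c "
from h import *
chk(.4503,-.2088,.634,'d1',150,240)
im=snap('top','d1t')"
```

```text
[ 0.5498 -0.1066  0.2378] jaw -0.07529793693885134 j6 1.4546527887353173 [ 0.1417 -1.5234  0.0885] 1.0012815304743328
```

View pics/d1c.png

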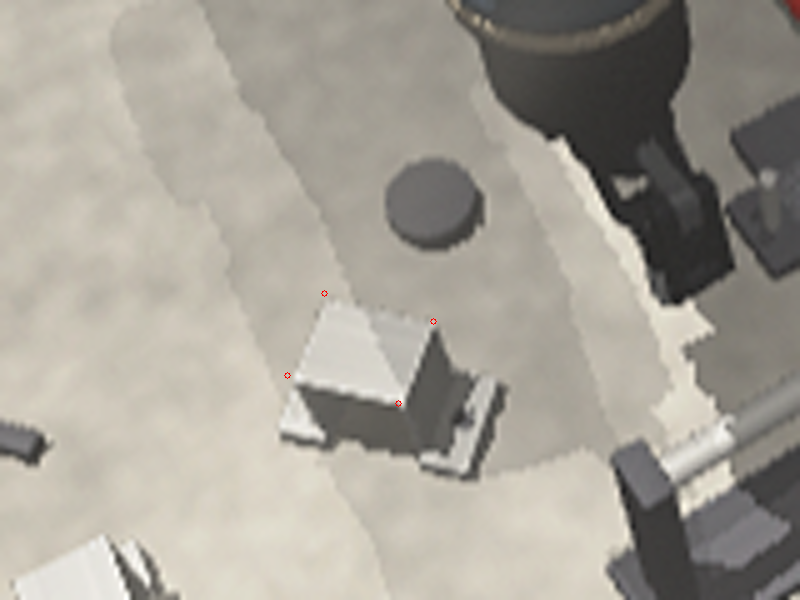

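View pics/d1t.png

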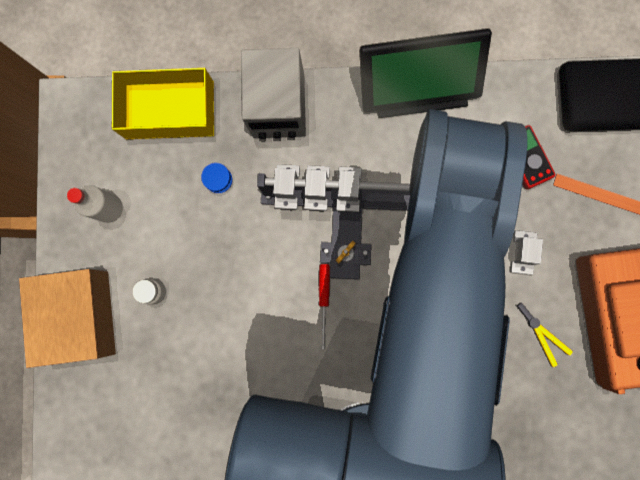

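Request:
{"op": "carry_out", "data": {
  "commands": [
    [0, -1.6, -1.7, -1, 0.12],
    [0, -3.2, -3.4, -2, 0.24],
    [0, -4.8, -5.1, -3, 0.36],
    [0, -6.4, -6.8, -5, 0.48],
    [0, -8, -8.5, -7, 0.6],
    [0, -9.7, -10.2, -8, 0.709],
    [0, -9.7, -10.2, -9.8, 0.709],
    [0, -9.7, -10.2, -9.8, 0.709],
    [0, -9.7, -10.2, -9.8, 0.709],
    [0, -9.7, -10.2, -9.8, 0.709]
  ]
}}

```text
time: 29.68
tool_pos: [0.4548, -0.2072, 0.1407]
tcp_rot: [1.42, 2.801, 0.0]
ft_force: [-0.1, -0.6, 0.8]
gripper_width: 0.999
```

```bash
python3 -c "
from h import *
chk(.4525,-.2085,.634,'d2',150,240)"
```

```text
[ 0.4548 -0.2072  0.1407] jaw 0.6326945944481662 j6 0.5105355649541014 [-0.0841 -0.5646  0.8034] 0.9989385837968902
```

View pics/d2c.png

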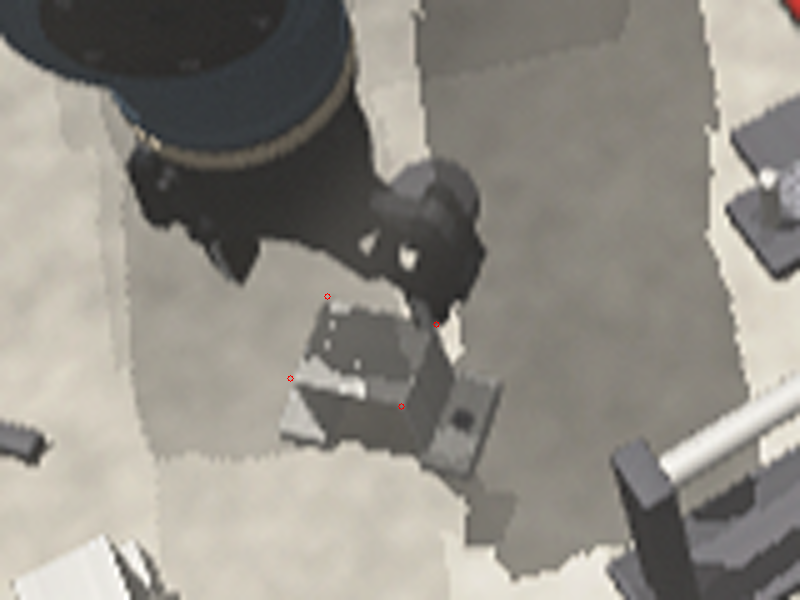

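Aligned, and the strap is at its predicted place. Descend and grip.

Request:
{"op": "carry_out", "data": {
  "commands": [
    [0, 0, 0, -3, 0],
    [0, 0, 0, -6, 0],
    [0, 0, 0, -8, 0],
    [0, 0, 0, -9.3, 0],
    [0, 0, 0, -9.3, 0],
    [1, 0, 0, -9.3, 0],
    [1, 0, 0, -9.3, 0],
    [1, 0, 0, -9.3, 0],
    [1, 0, 0, -9.3, 0],
    [1, 0, 0, -9.3, 0]
  ]
}}

```text
time: 30.57
tool_pos: [0.4549, -0.2079, 0.0486]
tcp_rot: [1.418, 2.8, -0.0]
ft_force: [-2.3, 0.9, 9.5]
gripper_width: 0.646
```

```bash
python3 -c "
from h import *
chk(.4525,-.2085,.634,'d3',150,240)"
```

```text
[ 0.4549 -0.2079  0.0486] jaw 0.6330378151856982 j6 0.5092223847628287 [-2.3181  0.8525  9.5327] 0.6459489554966091
```

View pics/d3c.png

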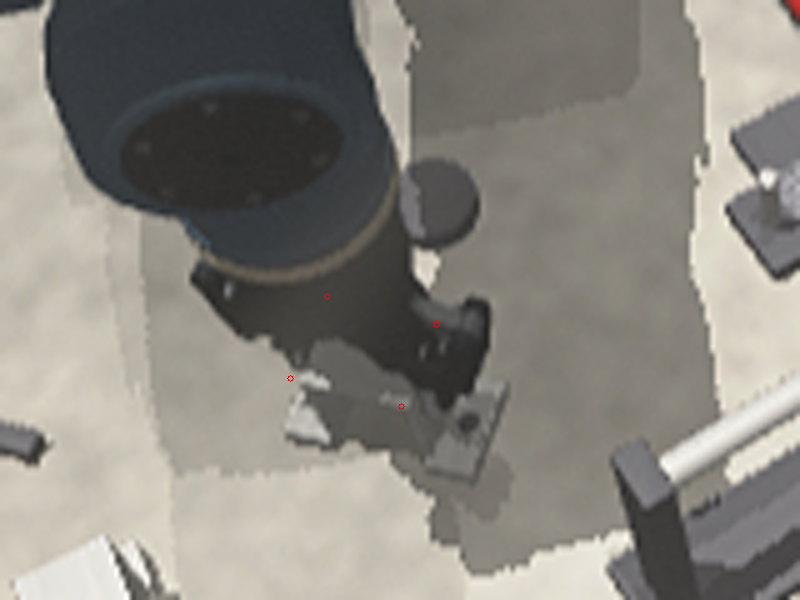

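Request:
{"op": "carry_out", "data": {
  "commands": [
    [1, 0, 0, 2, 0],
    [1, 0, 0, 4, 0],
    [1, 0, 0, 6, 0],
    [1, 0, 0, 9, 0],
    [1, 0, 0, 12, 0],
    [1, 0, 0, 15, 0],
    [1, 0, 0, 18, 0],
    [1, 0, 0, 20, 0],
    [1, 0, 0, 20, 0],
    [1, 0, 0, 20, 0]
  ]
}}

```text
time: 31.45
tool_pos: [0.4545, -0.2076, 0.2479]
tcp_rot: [1.418, 2.8, 0.0]
ft_force: [0.3, -0.7, -5.0]
gripper_width: 0.648
```

Request:
{"op": "carry_out", "data": {
  "commands": [
    [1, 1.9, 1.9, 0, -0.08],
    [1, 3.8, 3.8, 0, -0.16],
    [1, 5.7, 5.7, 0, -0.24],
    [1, 7.6, 7.6, 0, -0.32],
    [1, 9.5, 9.5, 0, -0.4],
    [1, 11.4, 11.4, 0, -0.48],
    [1, 13.3, 13.3, 0, -0.56],
    [1, 15.2, 15.2, 0, -0.64],
    [1, 17.1, 17.1, 0, -0.709],
    [1, 17.1, 17.1, 0, -0.709]
  ]
}}

```text
time: 32.28
tool_pos: [0.6266, -0.033, 0.2442]
tcp_rot: [-2.304, -2.132, 0.001]
ft_force: [1.6, -0.4, -4.4]
gripper_width: 0.648
```

Request:
{"op": "carry_out", "data": {
  "commands": [
    [1, 0, 0, 0, 0],
    [1, 0, 0, 0, 0],
    [1, 0, 0, 0, 0],
    [1, 0, 0, 0, 0],
    [1, 0, 0, 0, 0],
    [1, 0, 0, -1, 0],
    [1, 0, 0, -2, 0],
    [1, 0, 0, -2, 0],
    [1, 0, 0, -2, 0],
    [1, 0, 0, -2, 0]
  ]
}}

```text
time: 33.12
tool_pos: [0.6249, -0.0367, 0.2275]
tcp_rot: [2.304, 2.135, 0.001]
ft_force: [0.4, 0.6, -4.0]
gripper_width: 0.648
```

```bash
python3 -c "
from h import *
chk(.4503,-.2088,.634,'d4',250,200)"
```

```text
[ 0.6249 -0.0367  0.2275] jaw -0.07619934476080958 j6 1.58841201615885 [ 0.3768  0.6341 -4.0081] 0.6478755219834599
```

View pics/d4c.png

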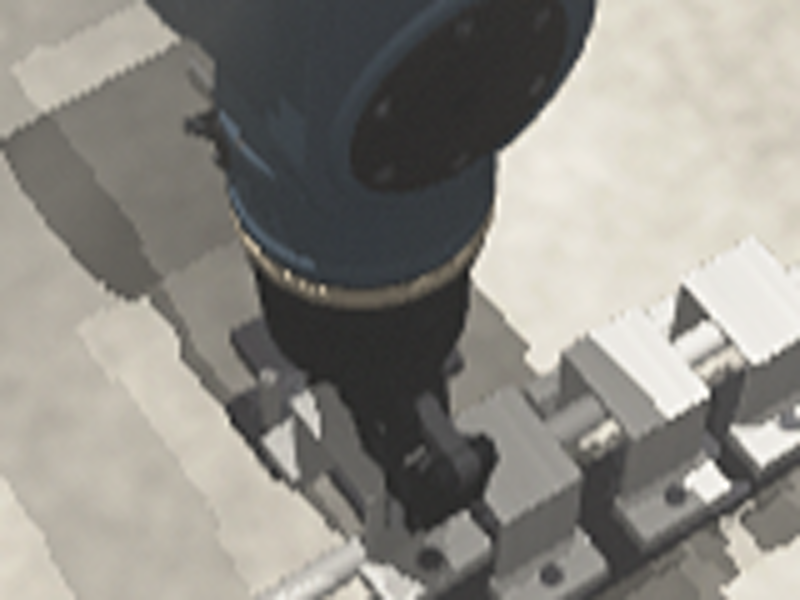

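Request:
{"op": "carry_out", "data": {
  "commands": [
    [1, 0, 0, -1.5, 0],
    [1, 0, 0, -3, 0],
    [1, 0, 0, -4.5, 0],
    [1, 0, 0, -6, 0],
    [1, 0, 0, -7.5, 0],
    [1, 0, 0, -8.5, 0],
    [1, 0, 0, -9.2, 0],
    [1, 0, 0, -9.4, 0],
    [1, 0, 0, -9.4, 0],
    [1, 0, 0, -9.4, 0]
  ]
}}

```text
time: 34.0
tool_pos: [0.6253, -0.0365, 0.1336]
tcp_rot: [2.304, 2.135, 0.001]
ft_force: [0.4, -0.2, -4.0]
gripper_width: 0.648
```

```bash
python3 -c "
from h import *
chk(.4503,-.2088,.634,'d5',240,210)"
```

```text
[ 0.6253 -0.0365  0.1336] jaw -0.0759868350645756 j6 1.588532469601852 [ 0.4459 -0.2429 -4.0287] 0.6476784388042399
```

View pics/d5c.png

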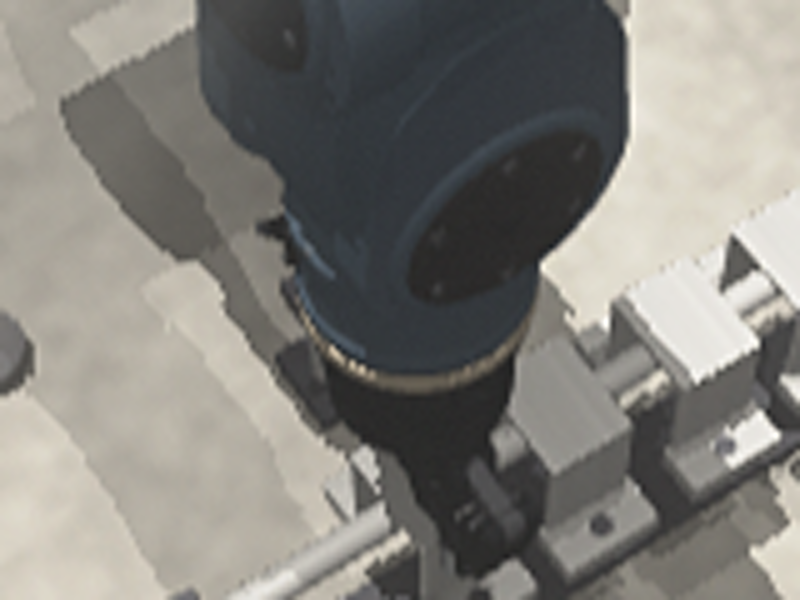

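Request:
{"op": "carry_out", "data": {
  "commands": [
    [1, 0, 0, -0.2, 0],
    [1, 0, 0, -0.4, 0],
    [1, 0, 0, -0.55, 0],
    [1, 0, 0, -0.55, 0],
    [0.2, 0, 0, -0.55, 0],
    [0, 0, 0, -0.55, 0],
    [0, 0, 0, -0.55, 0],
    [0, 0, 0, -0.55, 0],
    [0, 0, 0, -0.55, 0],
    [0, 0, 0, -0.55, 0]
  ]
}}

```text
time: 34.88
tool_pos: [0.625, -0.0364, 0.1273]
tcp_rot: [2.304, 2.135, 0.0]
ft_force: [-0.1, 0.3, 0.2]
gripper_width: 1.001
```

Request:
{"op": "carry_out", "data": {
  "commands": [
    [0, 0, 0, 2, 0],
    [0, 0, 0, 4, 0],
    [0, 0, 0, 6, 0],
    [0, 0, 0, 8, 0],
    [0, 0, 0, 10, 0],
    [0, 0, 0, 11, 0],
    [0, -1.5, -3.5, 11, 0],
    [0, -3, -7, 11, 0],
    [0, -4.5, -10.5, 11, 0],
    [0, -6, -14, 11, 0]
  ]
}}

```text
time: 35.72
tool_pos: [0.5641, -0.1776, 0.2374]
tcp_rot: [2.303, 2.136, 0.0]
ft_force: [-0.5, -0.4, -0.1]
gripper_width: 1.003
```

```bash
python3 -c "
from h import *
chk(.4792,-.3744,-.14,'e1',110,300)"
```

```text
[ 0.5641 -0.1776  0.2374] jaw -0.07530409926944315 j6 1.341001510082462 [-0.4658 -0.4354 -0.0755] 1.0028374930700747
```

View pics/e1c.png

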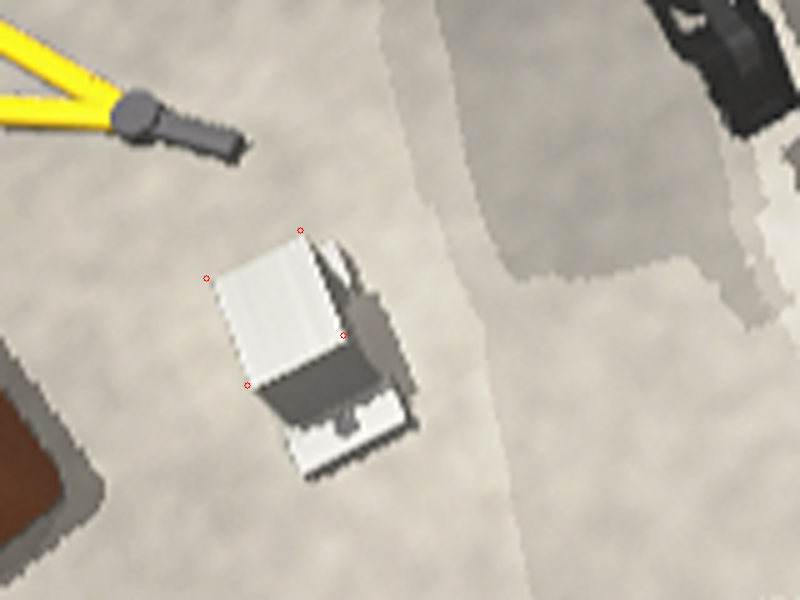

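Request:
{"op": "carry_out", "data": {
  "commands": [
    [0, -1.3, -3, -0.5, -0.02],
    [0, -2.6, -6, -1, -0.04],
    [0, -3.9, -9, -2, -0.065],
    [0, -5.2, -12, -4, -0.065],
    [0, -6.5, -15, -6, -0.065],
    [0, -7.8, -18, -8, -0.065],
    [0, -8.4, -19.6, -9.8, -0.065],
    [0, -8.4, -19.6, -9.8, -0.065],
    [0, -8.4, -19.6, -9.8, -0.065],
    [0, -8.4, -19.6, -9.8, -0.065]
  ]
}}

```text
time: 36.6
tool_pos: [0.4813, -0.3722, 0.1398]
tcp_rot: [2.372, 2.059, 0.0]
ft_force: [-0.1, 0.7, 0.3]
gripper_width: 1.002
```

```bash
python3 -c "
from h import *
chk(.4805,-.374,-.14,'e2',110,300)"
```

```text
[ 0.4813 -0.3722  0.1398] jaw -0.1409270774503273 j6 1.0533649000014271 [-0.0529  0.6943  0.3292] 1.0019016793017839
```

View pics/e2c.png

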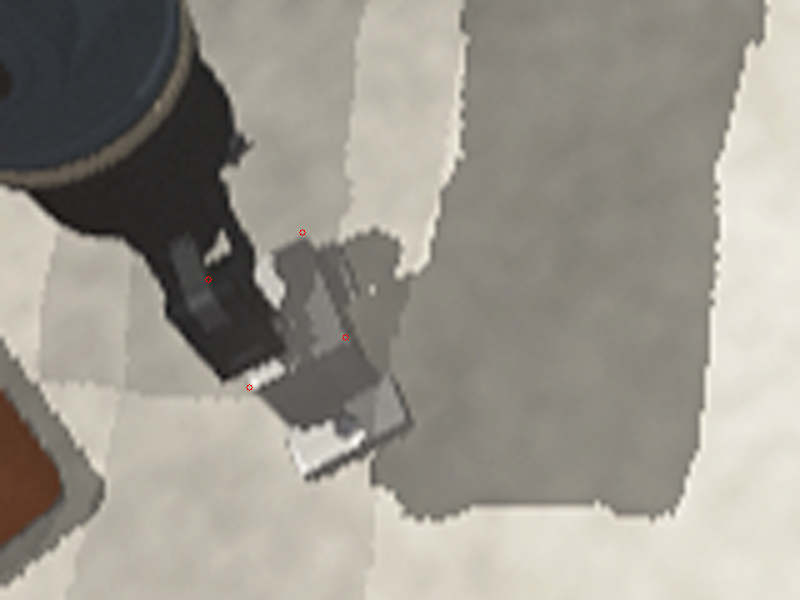

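Request:
{"op": "carry_out", "data": {
  "commands": [
    [0, 0, -0.1, -3, 0],
    [0, 0, -0.1, -6, 0],
    [0, 0, -0.1, -8, 0],
    [0, 0, -0.1, -9.2, 0],
    [0, 0, -0.1, -9.2, 0],
    [1, 0, -0.1, -9.2, 0],
    [1, 0, -0.1, -9.2, 0],
    [1, 0, -0.1, -9.2, 0],
    [1, 0, -0.1, -9.2, 0],
    [1, 0, -0.1, -9.2, 0]
  ]
}}

```text
time: 37.48
tool_pos: [0.4819, -0.3739, 0.0492]
tcp_rot: [2.37, 2.058, 0.001]
ft_force: [-0.6, 2.3, 7.6]
gripper_width: 0.645
```

```bash
python3 -c "
from h import *
chk(.4805,-.374,-.14,'e3',110,300)"
```

```text
[ 0.4819 -0.3739  0.0492] jaw -0.14072947927197565 j6 1.0516102552561613 [-0.6173  2.3072  7.6139] 0.644619437100611
```

View pics/e3c.png

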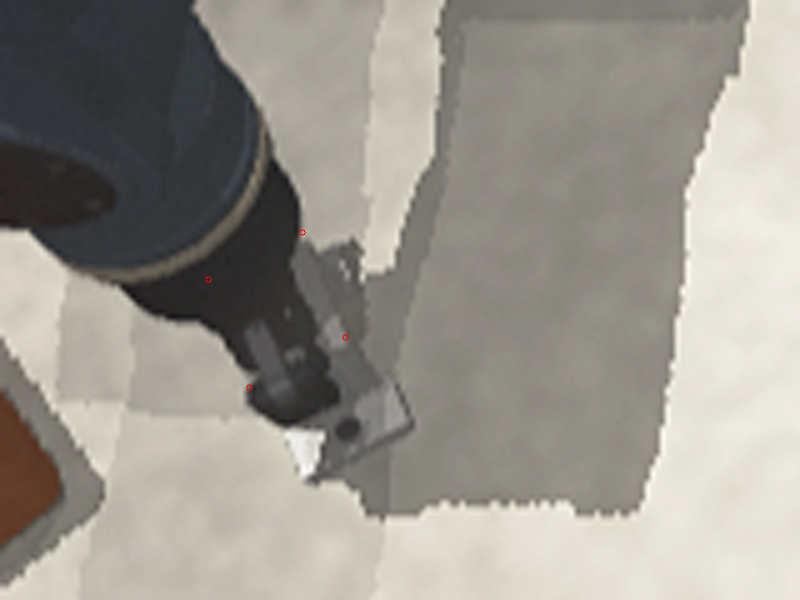

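Request:
{"op": "carry_out", "data": {
  "commands": [
    [1, 0, 0, 2, 0],
    [1, 0, 0, 4, 0],
    [1, 0, 0, 6, 0],
    [1, 0, 0, 9, 0],
    [1, 0, 0, 12, 0],
    [1, 0, 0, 15, 0],
    [1, 0, 0, 18, 0],
    [1, 0, 0, 20, 0],
    [1, 0, 0, 20, 0],
    [1, 0, 0, 20, 0]
  ]
}}

```text
time: 38.37
tool_pos: [0.4815, -0.3738, 0.2486]
tcp_rot: [2.37, 2.058, 0.001]
ft_force: [0.2, -0.0, -4.7]
gripper_width: 0.65
```

Request:
{"op": "carry_out", "data": {
  "commands": [
    [1, 1.5, 3, 0, 0.02],
    [1, 3, 6, 0, 0.04],
    [1, 4.5, 9, 0, 0.065],
    [1, 6, 12, 0, 0.065],
    [1, 7.5, 15, 0, 0.065],
    [1, 9, 18, 0, 0.065],
    [1, 10.5, 21, 0, 0.065],
    [1, 12, 24, 0, 0.065],
    [1, 13.8, 26.9, 0, 0.065],
    [1, 13.8, 26.9, 0, 0.065]
  ]
}}

```text
time: 39.2
tool_pos: [0.6204, -0.0992, 0.2451]
tcp_rot: [-2.297, -2.139, 0.0]
ft_force: [1.3, 0.9, -4.9]
gripper_width: 0.648
```

Request:
{"op": "carry_out", "data": {
  "commands": [
    [1, 0, 0, 0, 0],
    [1, 0, 0, 0, 0],
    [1, 0, 0, 0, 0],
    [1, 0, 0, 0, 0],
    [1, 0, 0, 0, 0],
    [1, 0, 0, -1, 0],
    [1, 0, 0, -2, 0],
    [1, 0, 0, -2, 0],
    [1, 0, 0, -2, 0],
    [1, 0, 0, -2, 0]
  ]
}}

```text
time: 40.03
tool_pos: [0.6189, -0.1048, 0.228]
tcp_rot: [2.304, 2.135, 0.0]
ft_force: [-0.3, -0.0, -4.2]
gripper_width: 0.653
```

```bash
python3 -c "
from h import *
chk(.4503,-.2088,.634,'e4',220,230)"
```

```text
[ 0.6189 -0.1048  0.228 ] jaw -0.07641473800518561 j6 1.4795493922752798 [-0.3125 -0.0477 -4.226 ] 0.6528013323132252
```

View pics/e4c.png

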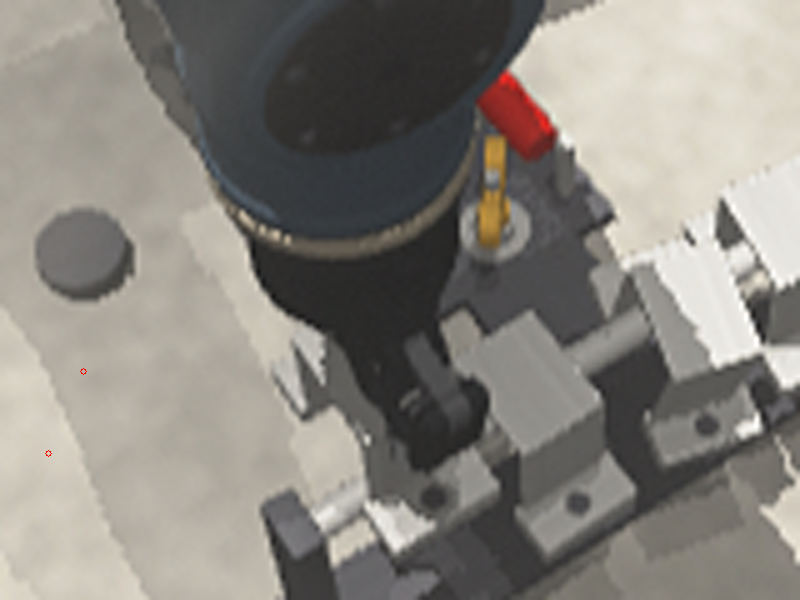

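```bash
python3 -c "
from h import *
c=[(468,355),(533,310),(603,400),(528,450)]
print(np.mean([ray('scene',220+u/5,230+v/5,.154) for u,v in c],0))"
```

```text
[ 0.6269 -0.0323]
```

Request:
{"op": "carry_out", "data": {
  "commands": [
    [1, 0, 0, -1.5, 0],
    [1, 0, 0, -3, 0],
    [1, 0, 0, -4.5, 0],
    [1, 0, 0, -6, 0],
    [1, 0, 0, -7.5, 0],
    [1, 0, 0, -8.5, 0],
    [1, 0, 0, -9.2, 0],
    [1, 0, 0, -9.4, 0],
    [1, 0, 0, -9.4, 0],
    [1, 0, 0, -9.4, 0]
  ]
}}

```text
time: 40.92
tool_pos: [0.6193, -0.1045, 0.1341]
tcp_rot: [2.304, 2.135, 0.001]
ft_force: [0.2, 0.2, -3.9]
gripper_width: 0.651
```

```bash
python3 -c "
from h import *
chk(.4503,-.2088,.634,'e5',220,240)"
```

```text
[ 0.6193 -0.1045  0.1341] jaw -0.0760384435061201 j6 1.4796075236172304 [ 0.1649  0.1641 -3.9471] 0.6505370360521133
```

View pics/e5c.png

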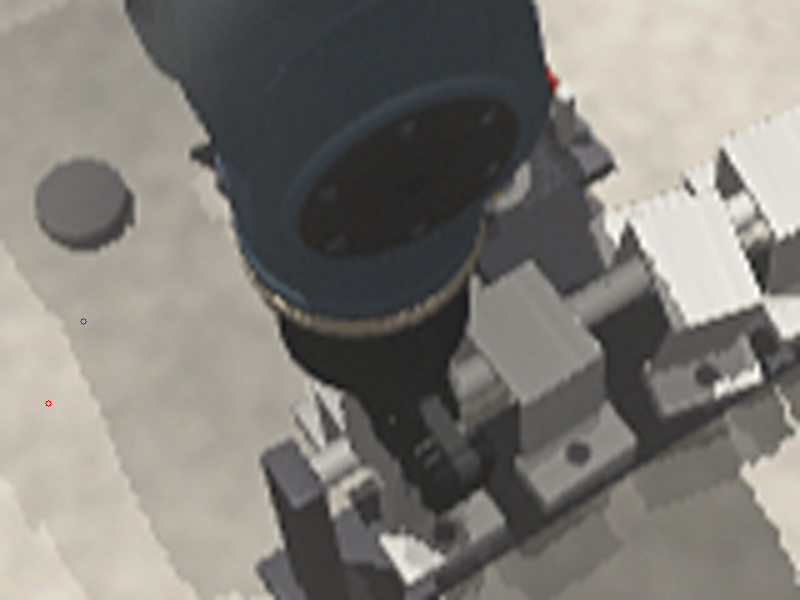

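Good: astride the bar, with a gap to the neighbour. Lower, release, retreat well clear.

Request:
{"op": "carry_out", "data": {
  "commands": [
    [1, 0, 0, -0.2, 0],
    [1, 0, 0, -0.4, 0],
    [1, 0, 0, -0.55, 0],
    [1, 0, 0, -0.55, 0],
    [0.2, 0, 0, -0.55, 0],
    [0, 0, 0, -0.55, 0],
    [0, 0, 0, -0.55, 0],
    [0, 0, 0, -0.55, 0],
    [0, 0, 0, -0.55, 0],
    [0, 0, 0, -0.55, 0]
  ]
}}

```text
time: 41.8
tool_pos: [0.6189, -0.1045, 0.1277]
tcp_rot: [-2.304, -2.135, 0.0]
ft_force: [0.1, -0.0, 0.2]
gripper_width: 1.001
```

Request:
{"op": "carry_out", "data": {
  "commands": [
    [0, 0, 0, 2, 0],
    [0, 0, 0, 4, 0],
    [0, 0, 0, 6, 0],
    [0, 0, 0, 8, 0],
    [0, 0, 0, 10, 0],
    [0, 0, 0, 11, 0],
    [0, -3, -3, 11, 0],
    [0, -6, -6, 11, 0],
    [0, -9, -9, 11, 0],
    [0, -12, -12, 11, 0]
  ]
}}

```text
time: 42.63
tool_pos: [0.4996, -0.2231, 0.2378]
tcp_rot: [2.303, 2.136, -0.0]
ft_force: [0.1, -0.2, -0.2]
gripper_width: 0.998
```

Request:
{"op": "carry_out", "data": {
  "commands": [
    [0, -2, -3, 0, 0],
    [0, -5, -6, 0, 0],
    [0, -8, -9, 0, 0],
    [0, -10, -12, 0, 0],
    [0, -13, -14, 0, 0],
    [0, -15, -16, 0, 0],
    [0, -15, -16, 0, 0],
    [0, -15, -16, 0, 0],
    [0, -15, -16, 0, 0],
    [0, -15, -16, 0, 0]
  ]
}}

```text
time: 43.47
tool_pos: [0.3518, -0.3817, 0.2378]
tcp_rot: [-2.303, -2.137, -0.0]
ft_force: [0.1, -0.1, -1.2]
gripper_width: 1.002
```

```bash
python3 -c "
from h import *
s=get_state();print(s['time'],s['tool_pos'],s['ft_force'])
im=snap('top','f1');crop(im,245,150,455,285,3.8,'f1c')
im=snap('scene','f2');crop(im,250,220,450,370,4,'f2c')"
```

```text
43.4667 [ 0.3518 -0.3817  0.2378] [ 0.0563 -0.0916 -1.1853]
```

View pics/f1c.png

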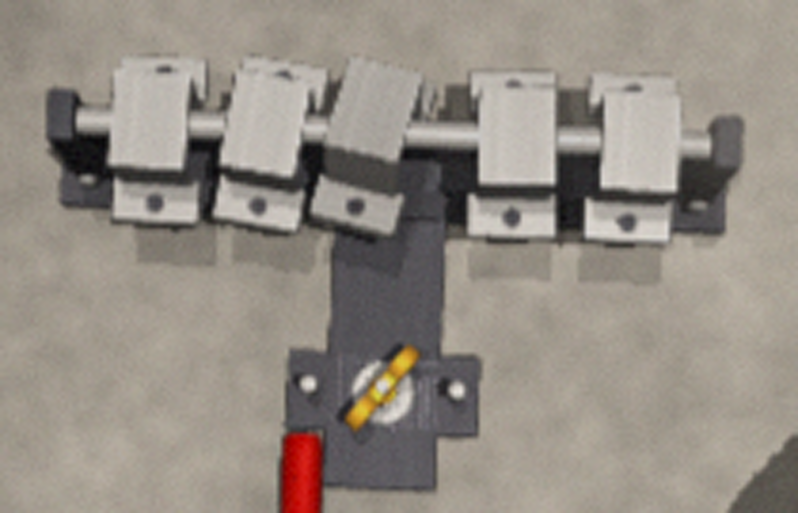

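View pics/f2c.png

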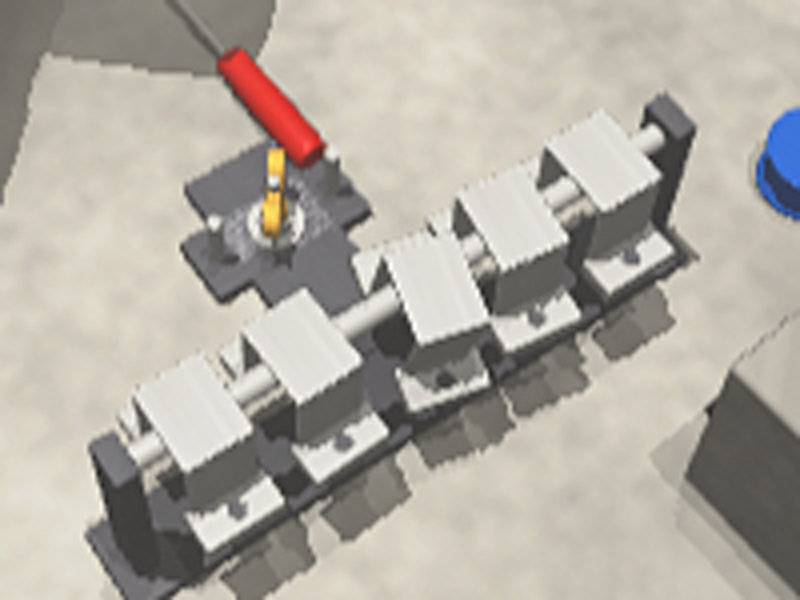

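View pics/f1.png

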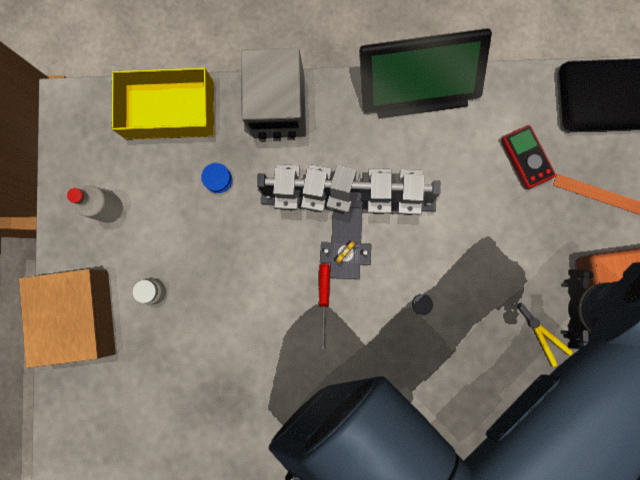

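```bash
python3 -c "
from h import *
im=cv2.imread('pics/f1.png');crop(im,268,155,368,220,8,'f3')
im=cv2.imread('pics/f2.png');crop(im,325,235,430,330,7.5,'f4')"
```

```text
(no output)
```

View pics/f3.png

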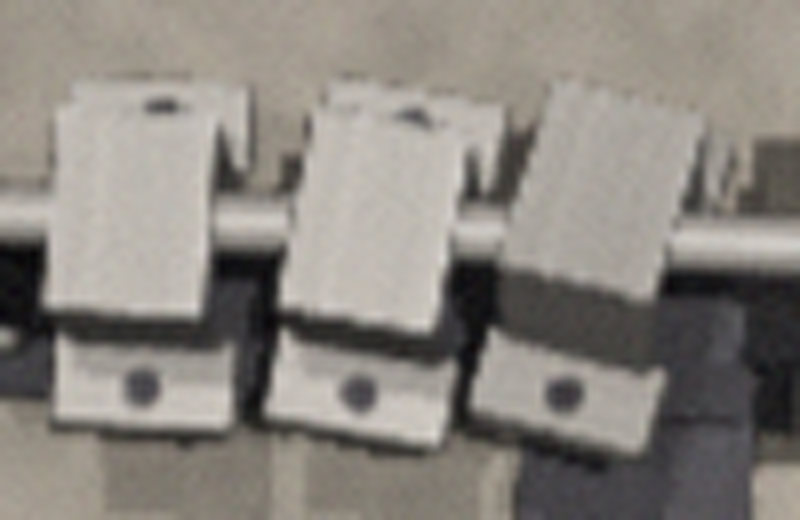

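View pics/f4.png

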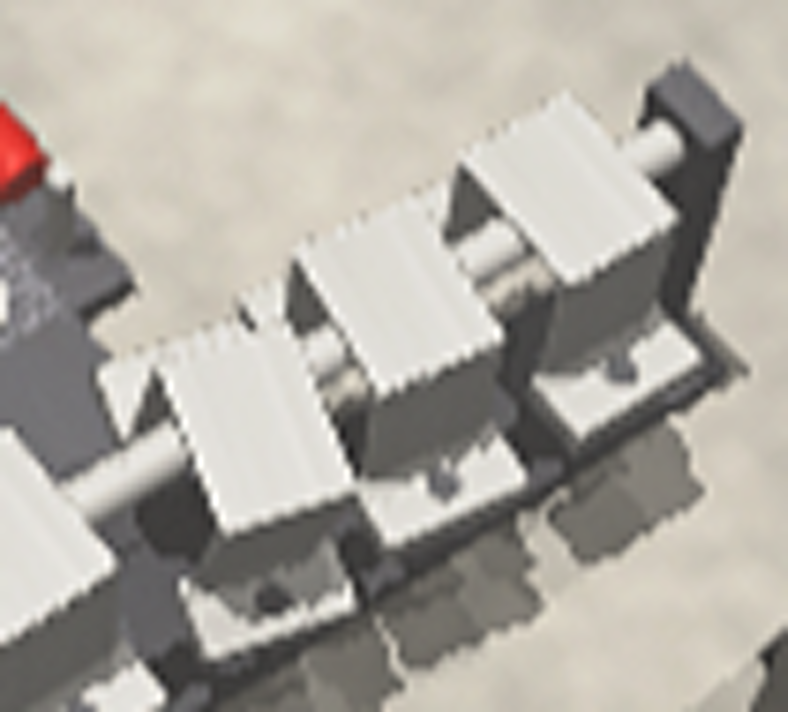

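```bash
cat > m.py <<'E'
from h import *
def q(name,off,k,c,n='top'):
    w=np.array([ray(n,off[0]+u/k,off[1]+v/k,.154) for u,v in c])
    ax=(w[0]+w[1]-w[2]-w[3])/2; ay=(w[0]+w[3]-w[1]-w[2])/2
    o=np.array([.6318,.0352]); yw=-.0765; d=w.mean(0)-o
    R=np.array([[np.cos(yw),np.sin(yw)],[-np.sin(yw),np.cos(yw)]])
    print(name,w.mean(0),"rail",R@d,"len",np.linalg.norm(ax),np.linalg.norm(ay),"ang rel",np.arctan2(ax[1],ax[0])-yw,np.arctan2(-ay[0],ay[1])-yw)
E
python3 -c "
from m import *
o=(268,155)
q('A',o,8,[(58,108),(215,112),(200,318),(45,310)])
q('B',o,8,[(318,105),(470,140),(440,332),(283,305)])
q('C',o,8,[(553,82),(705,115),(655,305),(500,268)])
o=(245,150)
q('D',o,3.8,[(482,80),(556,84),(552,190),(477,183)])
q('E',o,3.8,[(610,87),(680,90),(675,193),(598,183)])
s=get_state();print(s['time'])
im=snap('top','g1');crop(im,268,155,368,220,8,'g1c')
"
```

```text
A [0.6394 0.1736] rail [-0.003   0.1385] len 0.05624122315100692 0.04249994541111969 ang rel -0.013425323221744265 0.0028661755469635147
B [0.6347 0.1062] rail [-0.0025  0.071 ] len 0.0545142780468152 0.04283710494330945 ang rel -0.11297876770860428 -0.15855961691186404
C [0.6403 0.0449] rail [0.0077 0.0103] len 0.05346037665789336 0.042694698869234195 ang rel -0.21891845067303117 -0.18556820661171036
D [ 0.6238 -0.0358] rail [-0.0026 -0.0714] len 0.06029083339281782 0.042397420090255995 ang rel -0.0033028034039758597 -0.03288598190198533
E [ 0.619 -0.106] rail [-0.002  -0.1417] len 0.05748747549459977 0.04172858497545964 ang rel -0.049869571212544136 -0.047607722640877426
43.5667
```

Request:
{"op": "carry_out", "data": {
  "commands": [
    [0, 0, 0, 0, 0],
    [0, 0, 0, 0, 0],
    [0, 0, 0, 0, 0],
    [0, 0, 0, 0, 0],
    [0, 0, 0, 0, 0],
    [0, 0, 0, 0, 0],
    [0, 0, 0, 0, 0],
    [0, 0, 0, 0, 0],
    [0, 0, 0, 0, 0],
    [0, 0, 0, 0, 0]
  ]
}}

```text
time: 44.45
tool_pos: [0.351, -0.3823, 0.2378]
tcp_rot: [2.304, 2.135, 0.0]
ft_force: [-0.5, 0.5, -0.3]
gripper_width: 0.998
```

```bash
python3 -c "
from h import *
im=snap('top','g2');crop(im,268,155,368,220,8,'g2c')
a=cv2.imread('pics/f1.png').astype(int);d=np.abs(a-im).max(2)[150:225,250:445];print((d>40).sum())
b=cv2.imread('pics/b5t.png').astype(int)
"
```

```text
0
```

View pics/g2c.png

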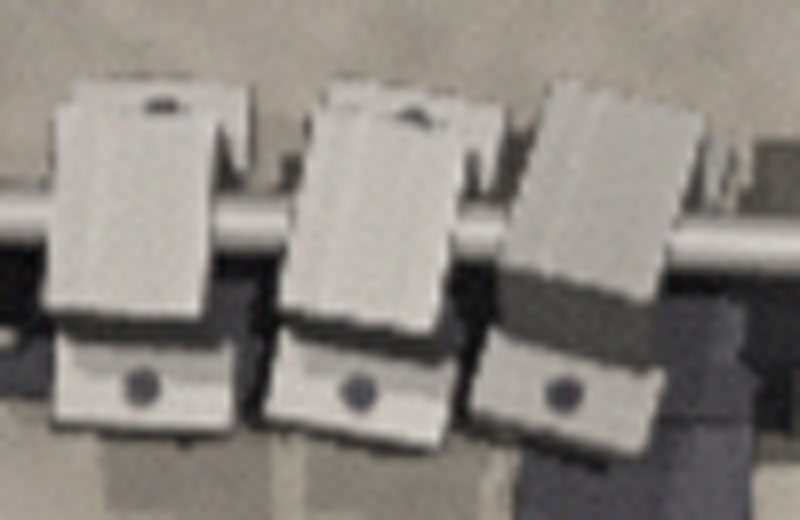

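Request:
{"op": "carry_out", "data": {
  "commands": [
    [0, 2, 3, 0, 0],
    [0, 4, 6, 0, -0.03],
    [0, 6, 9, 0, -0.06],
    [0, 8, 12, 0, -0.09],
    [0, 10, 15, 0, -0.12],
    [0, 12, 18, 0, -0.15],
    [0, 14, 21, 0, -0.18],
    [0, 16, 24, 0, -0.2],
    [0, 18, 27, 0, -0.2],
    [0, 20, 30, 0, -0.2]
  ]
}}

```text
time: 45.33
tool_pos: [0.5518, -0.0806, 0.2379]
tcp_rot: [2.506, 1.895, 0.0]
ft_force: [0.7, -0.2, -0.8]
gripper_width: 0.999
```

Request:
{"op": "carry_out", "data": {
  "commands": [
    [0, 2, 3, 0, 0],
    [0, 4, 6, 0, 0],
    [0, 6, 9, 0, 0],
    [0, 7.5, 11.5, 0, 0],
    [0, 8.3, 12.7, 0, 0],
    [0, 8.3, 12.7, -1, 0],
    [0, 8.3, 12.7, -2, 0],
    [0, 8.3, 12.7, -3, 0],
    [0, 8.3, 12.7, -3, 0],
    [0, 8.3, 12.7, -3, 0]
  ]
}}

```text
time: 46.17
tool_pos: [0.6336, 0.0445, 0.2075]
tcp_rot: [-2.506, -1.894, 0.001]
ft_force: [-0.0, 0.2, 1.2]
gripper_width: 1.002
```

```bash
python3 -c "
from h import *
chk(.4503,-.2088,.634,'h1',280,200)"
```

```text
[0.6336 0.0445 0.2075] jaw -0.27626810125982715 j6 1.9171396202022044 [-0.0315  0.233   1.2312] 1.0019038592247473
```

View pics/h1c.png

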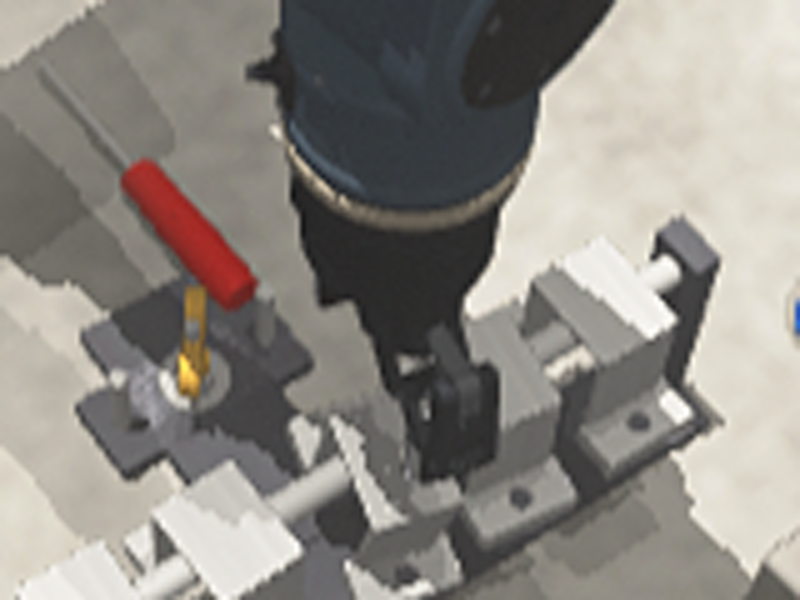

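Request:
{"op": "carry_out", "data": {
  "commands": [
    [0, 0.3, 0.05, -1.5, 0],
    [0, 0.3, 0.05, -3, 0],
    [0, 0.3, 0.05, -4.5, 0],
    [0, 0.3, 0.05, -6, 0],
    [0, 0.3, 0.05, -7, 0],
    [0, 0.3, 0.05, -7.6, 0],
    [0, 0.3, 0.05, -7.6, 0],
    [0, 0.3, 0.05, -7.6, 0],
    [0, 0.3, 0.05, -7.6, 0],
    [0, 0.3, 0.05, -7.6, 0]
  ]
}}

```text
time: 47.05
tool_pos: [0.6375, 0.0452, 0.1327]
tcp_rot: [2.505, 1.894, 0.002]
ft_force: [0.1, -0.9, -0.0]
gripper_width: 0.999
```

```bash
python3 -c "
from h import *
chk(.4503,-.2088,.634,'h2',280,210)"
```

```text
[0.6375 0.0452 0.1327] jaw -0.2760197157530404 j6 1.9176224501598453 [ 0.1114 -0.86   -0.0495] 0.9991369064197619
```

View pics/h2c.png

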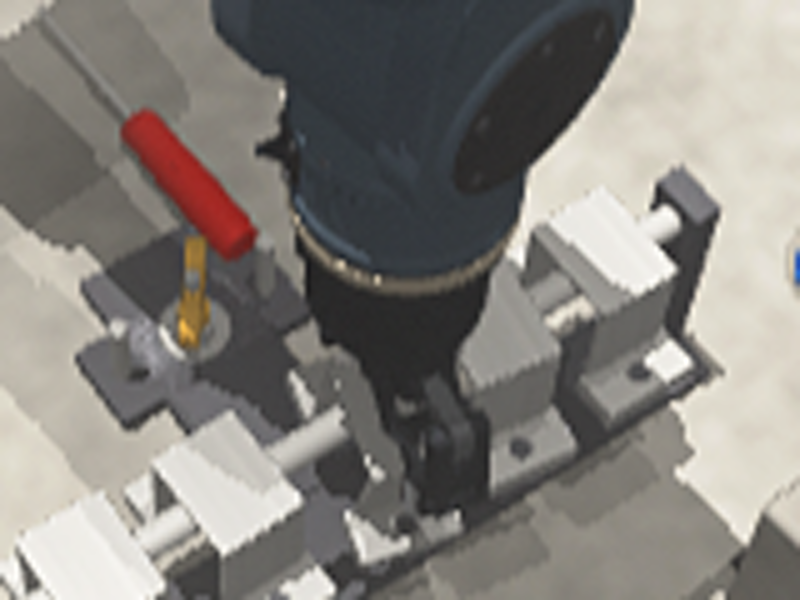

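Request:
{"op": "carry_out", "data": {
  "commands": [
    [0.4, 0, 0, 0, 0],
    [1, 0, 0, 0, 0],
    [1, 0, 0, 0, 0],
    [1, 0, 0, 0, 0],
    [1, 0, 0, 0.3, 0],
    [1, 0, 0, 0.6, 0],
    [1, 0, 0, 1, 0],
    [1, 0, 0, 1.5, 0],
    [1, 0, 0, 1.5, 0],
    [1, 0, 0, 1.5, 0]
  ]
}}

```text
time: 47.93
tool_pos: [0.6372, 0.0452, 0.1471]
tcp_rot: [2.506, 1.895, 0.001]
ft_force: [-0.0, 0.2, -3.3]
gripper_width: 0.689
```

```bash
python3 -c "
from h import *
chk(.4503,-.2088,.634,'h3',280,210)"
```

```text
[0.6372 0.0452 0.1471] jaw -0.27593867291003793 j6 1.9175916617514488 [-0.0357  0.1745 -3.3463] 0.6890947834631571
```

View pics/h3c.png

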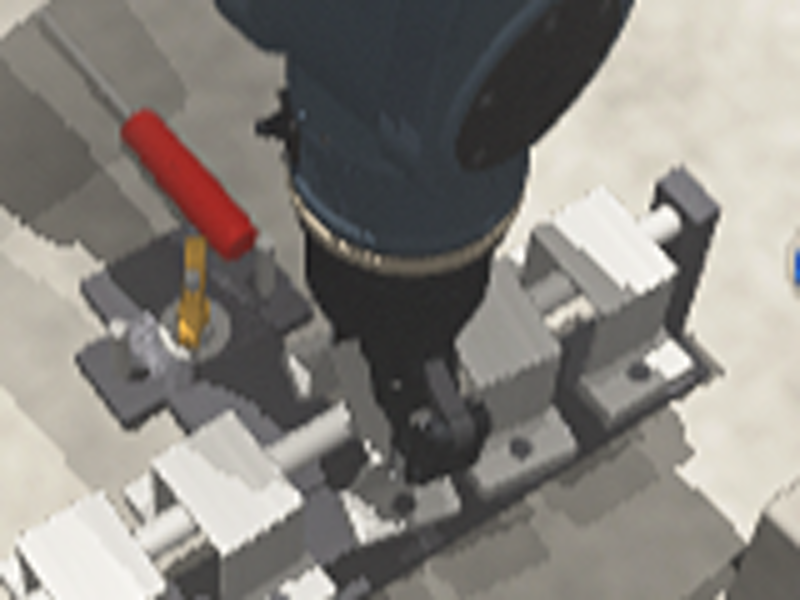

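Request:
{"op": "carry_out", "data": {
  "commands": [
    [1, -0.2, -0.3, 0, 0.06],
    [1, -0.4, -0.6, 0, 0.12],
    [1, -0.6, -1, 0, 0.2],
    [1, -0.6, -1, 0, 0.2],
    [1, -0.6, -1, 0, 0.2],
    [1, -0.6, -1, -0.5, 0.2],
    [1, -0.6, -1, -1, 0.2],
    [1, -0.6, -1, -1.4, 0.2],
    [1, -0.6, -1, -1.4, 0.2],
    [1, -0.6, -1, -1.4, 0.2]
  ]
}}

```text
time: 48.82
tool_pos: [0.6321, 0.0356, 0.1336]
tcp_rot: [2.304, 2.133, 0.004]
ft_force: [1.0, 1.4, 8.8]
gripper_width: 0.683
```

```bash
python3 -c "
from h import *
chk(.4503,-.2088,.634,'h4',280,210)"
```

```text
[0.6321 0.0356 0.1336] jaw -0.0769099170536216 j6 1.7037383725148205 [0.9923 1.3693 8.8485] 0.6831527516287833
```

View pics/h4c.png

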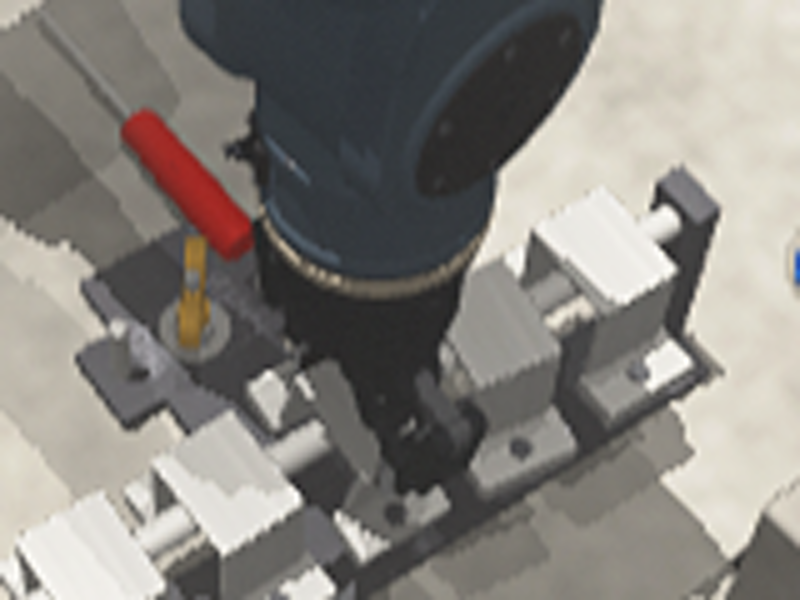

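Request:
{"op": "carry_out", "data": {
  "commands": [
    [0.8, 0, 0, 0, 0],
    [0.5, 0, 0, 0, 0],
    [0.2, 0, 0, 0, 0],
    [0, 0, 0, 0, 0],
    [0, 0, 0, 0, 0],
    [0, 0, 0, 0, 0],
    [0, 0, 0, 2, 0],
    [0, 0, 0, 5, 0],
    [0, 0, 0, 8, 0],
    [0, 0, 0, 11, 0]
  ]
}}

```text
time: 49.7
tool_pos: [0.6306, 0.0352, 0.2439]
tcp_rot: [-2.304, -2.135, 0.001]
ft_force: [1.0, 0.0, 0.2]
gripper_width: 0.998
```

Request:
{"op": "carry_out", "data": {
  "commands": [
    [0, -3, -3, 0, 0],
    [0, -5, -6, 0, 0],
    [0, -7, -9, 0, 0],
    [0, -9, -12, 0, 0],
    [0, -11, -15, 0, 0],
    [0, -13, -18, 0, 0],
    [0, -15, -21, 0, 0],
    [0, -17, -24, 0, 0],
    [0, -19, -27, 0, 0],
    [0, -20, -30, 0, 0]
  ]
}}

```text
time: 50.53
tool_pos: [0.429, -0.266, 0.2431]
tcp_rot: [2.305, 2.135, -0.0]
ft_force: [-0.1, 0.7, -0.3]
gripper_width: 1.001
```

```bash
python3 -c "
from h import *
s=get_state();print(s['time'],s['tool_pos'],s['ft_force'])
im=snap('top','k1');crop(im,262,155,362,220,8,'k1c');crop(im,345,155,445,220,8,'k1d')
im=snap('scene','k2');crop(im,250,220,450,370,4,'k2c')"
```

```text
50.5333 [ 0.429  -0.266   0.2431] [-0.1349  0.7371 -0.2607]
```

View pics/k1c.png

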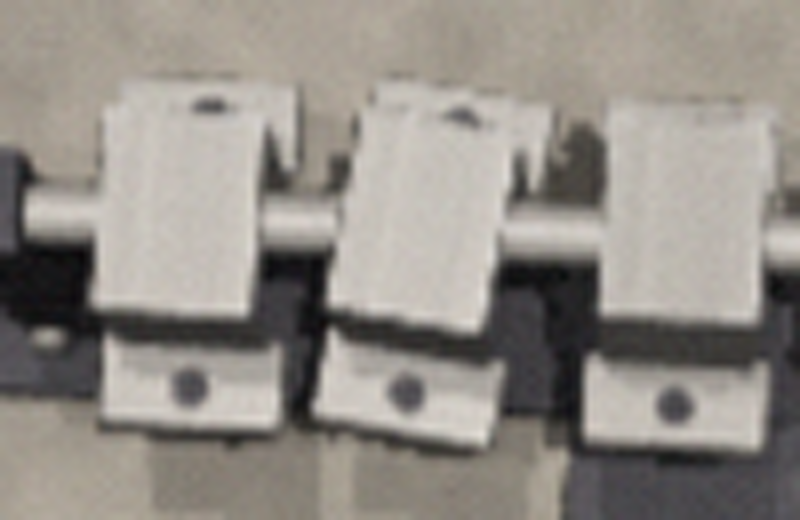

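View pics/k1d.png

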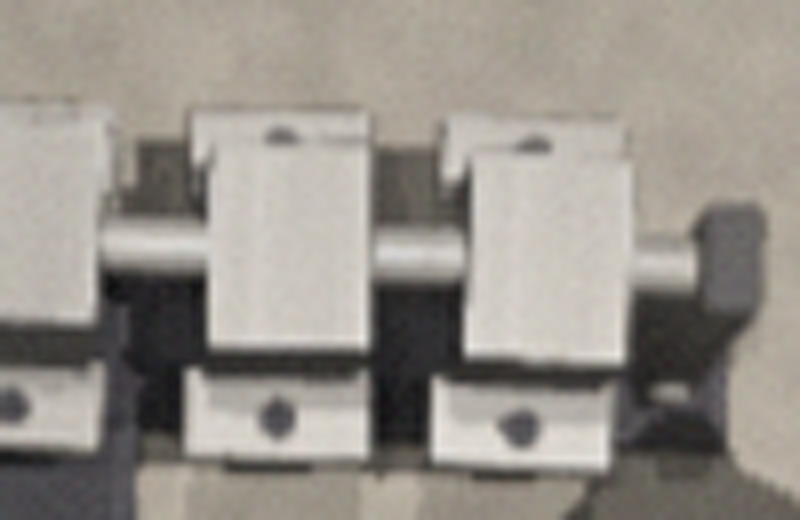

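View pics/k2c.png

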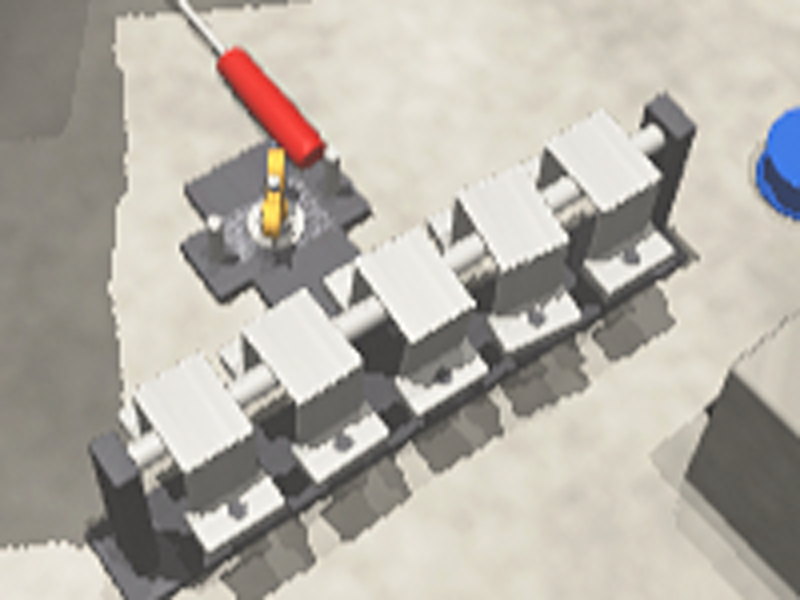

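```bash
python3 -c "
from m import *
o=(262,155)
q('A',o,8,[(105,108),(265,112),(250,318),(95,310)])
q('B',o,8,[(365,105),(518,140),(485,332),(328,305)])
q('C',o,8,[(607,108),(768,112),(758,320),(600,315)])
o=(345,155)
q('D',o,8,[(210,138),(370,142),(370,350),(207,348)])
q('E',o,8,[(470,150),(633,158),(627,362),(465,355)])
a=cv2.imread('pics/top0.png');
im=cv2.imread('pics/k1.png');hsv=cv2.cvtColor(im,cv2.COLOR_BGR2HSV)
m=(hsv[:,:,0]>14)&(hsv[:,:,0]<32)&(hsv[:,:,1]>120)&(hsv[:,:,2]>80)
m[:225]=0;m[275:]=0;m[:,:325]=0;m[:,365:]=0
r=cv2.fitLine(np.argwhere(m)[:,::-1].astype(np.float32),cv2.DIST_L2,0,.01,.01).ravel();
p=ray('top',*(r[2:]+10*r[:2]),.06)-ray('top',*(r[2:]-10*r[:2]),.06);print('nut q mod pi',-np.arctan(p[1]/p[0])-.0765+np.pi)
"
```

```text
A [0.6394 0.1732] rail [-0.0029  0.1382] len 0.05621988236811496 0.04290796103927759 ang rel -0.006194258813350895 0.0032304416312635698
B [0.6348 0.1067] rail [-0.0025  0.0715] len 0.0546231264713949 0.04297137984729149 ang rel -0.1252129997777195 -0.15792877973549485
C [0.6342 0.0364] rail [0.0023 0.0014] len 0.05699744080318376 0.04317843779119899 ang rel 0.00402374094971053 0.01309587782562191
D [ 0.6232 -0.0362] rail [-0.0031 -0.0718] len 0.05721663297424131 0.043546517269193216 ang rel 0.03200936638623898 0.02298941456924391
E [ 0.6176 -0.1058] rail [-0.0034 -0.1417] len 0.05590935538274375 0.04370910755344105 ang rel 0.007554724000651061 -0.0049798037512402
nut q mod pi 3.7940165438047444
```

View pics/k1.png

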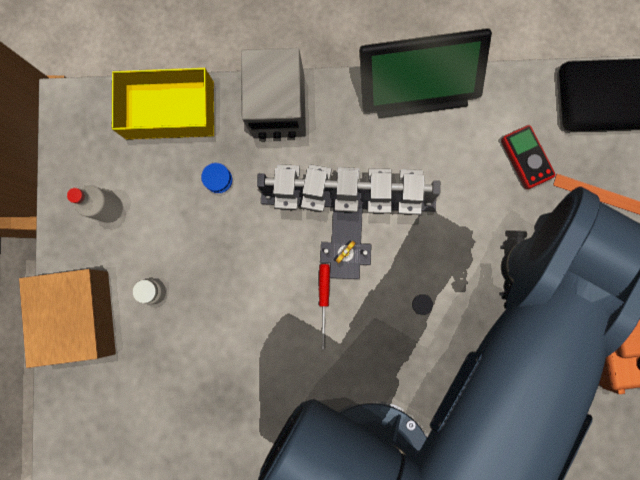

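Request:
{"op": "carry_out", "data": {
  "commands": [
    [0, 0, 0, 0, 0],
    [0, 0, 0, 0, 0],
    [0, 0, 0, 0, 0],
    [0, 0, 0, 0, 0],
    [0, 0, 0, 0, 0],
    [0, 0, 0, 0, 0],
    [0, 0, 0, 0, 0],
    [0, 0, 0, 0, 0],
    [0, 0, 0, 0, 0],
    [0, 0, 0, 0, 0]
  ]
}}

```text
time: 51.47
tool_pos: [0.4311, -0.2648, 0.2428]
tcp_rot: [2.304, 2.135, 0.0]
ft_force: [-0.8, 0.0, 0.1]
gripper_width: 0.999
```

```bash
python3 -c "
from h import *
im=snap('top','l1')
a=cv2.imread('pics/k1.png').astype(int);d=np.abs(a-im).max(2)[150:225,250:445];n=(d>40).sum();print(n)
if n<5: finish_job(); print('handed in',get_state()['ft_force'])
"
```

```text
20
```

```bash
python3 -c "
from h import *
a=cv2.imread('pics/k1.png').astype(int);b=cv2.imread('pics/l1.png').astype(int);d=np.abs(a-b).max(2)
p=np.argwhere(d[150:225,250:445]>40)+[150,250];print(p[:20].tolist())
im=snap('top','l2');d=np.abs(b-im).max(2)[150:225,250:445];print((d>40).sum())"
```

```text
[[200, 343], [203, 345], [207, 345], [207, 347], [210, 336], [210, 337], [210, 338], [210, 339], [210, 340], [210, 341], [210, 342], [211, 355], [218, 415], [218, 416], [219, 415], [220, 414], [222, 413], [223, 412], [223, 413], [224, 412]]
0
```

Request:
{"op": "carry_out", "data": {
  "commands": [
    [0, 0, 0, 0, 0],
    [0, 0, 0, 0, 0],
    [0, 0, 0, 0, 0],
    [0, 0, 0, 0, 0],
    [0, 0, 0, 0, 0],
    [0, 0, 0, 0, 0],
    [0, 0, 0, 0, 0],
    [0, 0, 0, 0, 0],
    [0, 0, 0, 0, 0],
    [0, 0, 0, 0, 0]
  ]
}}

```text
time: 52.4
tool_pos: [0.431, -0.2648, 0.2428]
tcp_rot: [-2.304, -2.135, 0.0]
ft_force: [0.2, 0.3, -0.3]
gripper_width: 0.998
```

```bash
python3 -c "
from h import *
im=snap('top','l3')
a=cv2.imread('pics/l2.png').astype(int);d=np.abs(a-im).max(2)[150:225,250:445];n=(d>40).sum();print(n)
if n<4: finish_job(); print('handed in',get_state()['ft_force'])
"
```

```text
3
the job is handed in; nothing more can be done
the job is handed in; nothing more can be done
```

I turned the wing nut clockwise to its stop first, then hung all five straps astride the bar and handed the job in at about 52 s. `finish_job` reports no verdict, so what follows rests on my own last checks.

- **Nut:** the wrist torque about vertical jumped to 2.07 N m at the stop, and the last top picture puts the nut at about 3.79 rad.
- **Straps:** they hang at about +138, +72, +1, -72 and -142 mm along the bar. Neighbours are 67 to 73 mm apart, and every crown centre is within about 4 mm of the bar line.
- **Squareness:** four straps are square to within about 0.03 rad. The one at +72 mm is turned about 0.14 rad, which is inside the 0.35 limit, so I left it.
- **Mended:** after the last hang the middle strap was found twisted about 0.2 rad, tilted, and only about 61 mm from its neighbour. I regripped it, squared it and hung it again.
- **At rest:** the first stillness check failed, with 20 pixels changed around the middle strap's foot and a shadow edge. After another wait only 3 pixels changed.
- **Bystanders:** by eye in the last top pictures they are where they started. I did not measure them, and the arm hides part of the pliers there.
- **Arm:** the gripper stood open in free air, well away from the bar.

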